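# Check the desk scale and weigh the binder clips

### The job

Check the spring scale with whichever steel weights are out on the felt pad, smallest first: stand each one alone in the middle of the pan, let go and leave it there about two seconds, then stand it back on the pad. Then set the empty tub in the middle of the pan and let it settle, pick up the scoop by its handle and tip all the binder clips out over its open edge into the tub, and put the empty scoop back down flat on the desk, leaving the tub of clips centred on the scale. Set things down gently so that the pan is never driven down to its stop, and leave the other things on the desk where they are.

Things in the scene. Friction and masses are not known exactly. Their poses are not given: they have to be found in the camera images.
- pan_top (a point): Centre of the upper face of the scale's round pan (steel disc, 150 mm across, 5 mm thick, flat, no rim, fine rings about its centre). z up. The point rides with the pan; unloaded it is 85 mm above the desk.
- pan (a joint): How far the pan has sunk, m: 0 unloaded, 0.016 at its bottom stop. Spring 800 N/m with a damper: 100 g sinks it 1.2 mm, 500 g 6.1 mm, settling well within half a second.
- scale: Grey desk spring scale, 140 mm deep by 150 mm wide and 62 mm high below the pan, sloping dial on its front (its -x side), which reaches 108 mm in front of the centre. Origin on the desk under the pan's centre. Fixed, but stands somewhere else each time.
- pad: Felt pad of the weights, 100 mm (its x) by 210 mm (its y), 3 mm thick, fixed to the desk. Origin at the centre of its underside. It lies to the left or right of the scale.
- weight_s: The smallest of three low polished steel knob weights of one shape (two or three are out): 100 g; upright cylinder 30 mm wide and 16 mm high, with a 18 mm wide knob on top from z 19 mm to the full height of 26 mm. Origin at the centre of the underside, z up the axis. Starts upright on the pad, in any order along it.
- weight_m: The middle one of three low polished steel knob weights of one shape (two or three are out): 200 g; upright cylinder 38 mm wide and 20 mm high, with a 22 mm wide knob on top from z 24 mm to the full height of 32 mm. Origin at the centre of the underside, z up the axis. Starts upright on the pad, in any order along it.
- weight_l: The largest of three low polished steel knob weights of one shape (two or three are out): 500 g; upright cylinder 52 mm wide and 27 mm high, with a 28 mm wide knob on top from z 32 mm to the full height of 42 mm. Origin at the centre of the underside, z up the axis. Starts upright on the pad, in any order along it.
- tub: Pale open-topped plastic tub, 130 mm (its x) by 70 mm (its y), 50 mm high, walls and floor 3 mm, about 120 g. Origin at the centre of its underside, z up. Starts empty on the desk. Can be gripped from above across its 70 mm.
- scoop: Aluminium scoop, 110 g, level on the desk, clips in it: tray 95 mm long, 50 wide (44 inside), 3 mm floor, 3 mm thick lips up to z 25 mm at the back and both sides, none at the mouth (+x end). Black handle behind: level bar at x -75 to 0 mm, 14 wide, from z 16 to 28 mm. Origin on the underside where the handle meets the tray; x to the mouth, z up.
- scoop_grip (a point): Point on the scoop's handle axis 22 mm behind the tray and 22 mm above its underside, a good place to pinch across the handle's 14 mm.
- scoop_lip (a point): Middle of the scoop's open edge, on the upper face of its floor (95 mm ahead of the scoop's origin, 3 mm up).
- clip1: One of four black binder clips (two to four are there), 11 g: tent-shaped, 32 mm long (its y), 15 mm wide at the flat spine (its x), 17 mm high, handles folded down. Origin at the centre of the spine's underside. Starts in the scoop, standing on its spine; slides down the scoop's floor once that slopes by more than about 0.4 rad (23 degrees).
- clip2: One of four black binder clips (two to four are there), 11 g: tent-shaped, 32 mm long (its y), 15 mm wide at the flat spine (its x), 17 mm high, handles folded down. Origin at the centre of the spine's underside. Starts in the scoop, standing on its spine; slides down the scoop's floor once that slopes by more than about 0.4 rad (23 degrees).
- clip3: One of four black binder clips (two to four are there), 11 g: tent-shaped, 32 mm long (its y), 15 mm wide at the flat spine (its x), 17 mm high, handles folded down. Origin at the centre of the spine's underside. Starts in the scoop, standing on its spine; slides down the scoop's floor once that slopes by more than about 0.4 rad (23 degrees).
- clip4: One of four black binder clips (two to four are there), 11 g: tent-shaped, 32 mm long (its y), 15 mm wide at the flat spine (its x), 17 mm high, handles folded down. Origin at the centre of the spine's underside. Starts in the scoop, standing on its spine; slides down the scoop's floor once that slopes by more than about 0.4 rad (23 degrees).
- stapler: Black stapler, 145 x 38 x 50 mm, lying on the desk. Bystander. Origin at the centre of the underside.
- mug: Dark grey mug, 80 mm wide, 95 mm high, handle at its +y. Bystander. Origin at the centre of the underside.
- tape: Pale roll of tape, 68 mm across, 19 mm high, lying flat. Bystander. Origin at the centre of the underside.
- eraser: Eraser, 55 x 22 x 13 mm. Bystander. Origin at the centre of the underside.
Things that resemble listed ones, but are neither listed nor needed, are in the scene too. What is shaped like the weight_l but blue, pink or purple is not meant.

How it is judged:
On the way, in this order (a step that is already met when the one before it is completed fails the run):
1. the smallest weight, if present, stands alone in the middle of the pan, let go and settled (horizontal distance between weight_s and pan_top below 0.012 m and z of weight_s in the frame of pan_top between -0.005 and 0.005 m and angle between weight_s's own z axis and vertical below 0.1 rad and contact force between the fingers and weight_s below 0.05 N and linear speed of weight_s below 0.01 m/s and horizontal distance between each of weight_m, weight_l, tub and weight_s above 0.08 m), for 1 s.
2. the middle weight, if present, stands alone in the middle of the pan, let go and settled (horizontal distance between weight_m and pan_top below 0.012 m and z of weight_m in the frame of pan_top between -0.005 and 0.005 m and angle between weight_m's own z axis and vertical below 0.1 rad and contact force between the fingers and weight_m below 0.05 N and linear speed of weight_m below 0.01 m/s and horizontal distance between each of weight_s, weight_l, tub and weight_m above 0.08 m), for 1 s.
3. the largest weight, if present, stands alone in the middle of the pan, let go and settled (horizontal distance between weight_l and pan_top below 0.012 m and z of weight_l in the frame of pan_top between -0.005 and 0.005 m and angle between weight_l's own z axis and vertical below 0.1 rad and contact force between the fingers and weight_l below 0.05 N and linear speed of weight_l below 0.01 m/s and horizontal distance between each of weight_s, weight_m, tub and weight_l above 0.08 m), for 1 s.
4. the weights are off the pan and the tub stands in the middle of it, let go and settled (horizontal distance between tub and pan_top below 0.015 m and z of tub in the frame of pan_top between -0.005 and 0.005 m and angle between tub's own z axis and vertical below 0.1 rad and contact force between the fingers and tub below 0.05 N and velocity of joint pan between -0.004 and 0.004 m/s and horizontal distance between each of weight_s, weight_m, weight_l and pan_top above 0.08 m), for 0.5 s.
5. the scoop is tipped with its open edge over the tub on the pan (angle between scoop's own z axis and vertical above 0.3 rad and horizontal distance between scoop_lip and tub below 0.075 m and z of scoop_lip in the frame of tub above 0.02 m and horizontal distance between tub and pan_top below 0.075 m and contact force between the fingers and scoop above 0.3 N), for 0.1 s.
At the end, for the whole second after the job is handed in: The tub stands upright on the pan, let go, its centre within 15 mm of the pan's, with every clip inside it; every weight stands upright with its centre on the felt pad; the scoop lies flat on the desk, clear of the tub; all at rest (horizontal distance between tub and pan_top below 0.015 m and z of tub in the frame of pan_top between -0.005 and 0.005 m and angle between each of tub, weight_s, weight_m, weight_l, scoop's own z axis and vertical below 0.1 rad and contact force between each of the fingers, scoop and tub below 0.05 N and velocity of joint pan between -0.004 and 0.004 m/s and x of clip1 in the frame of tub between -0.064 and 0.064 m and y of clip1 in the frame of tub between -0.034 and 0.034 m and z of clip1 in the frame of tub between -0.003 and 0.045 m and x of clip2 in the frame of tub between -0.064 and 0.064 m and y of clip2 in the frame of tub between -0.034 and 0.034 m and z of clip2 in the frame of tub between -0.003 and 0.045 m and x of clip3 in the frame of tub between -0.064 and 0.064 m and y of clip3 in the frame of tub between -0.034 and 0.034 m and z of clip3 in the frame of tub between -0.003 and 0.045 m and x of clip4 in the frame of tub between -0.064 and 0.064 m and y of clip4 in the frame of tub between -0.034 and 0.034 m and z of clip4 in the frame of tub between -0.003 and 0.045 m and x of weight_s in the frame of pad between -0.05 and 0.05 m and y of weight_s in the frame of pad between -0.105 and 0.105 m and z of weight_s in the frame of pad between -0.007 and 0.007 m and x of weight_m in the frame of pad between -0.05 and 0.05 m and y of weight_m in the frame of pad between -0.105 and 0.105 m and z of weight_m in the frame of pad between -0.007 and 0.007 m and x of weight_l in the frame of pad between -0.05 and 0.05 m and y of weight_l in the frame of pad between -0.105 and 0.105 m and z of weight_l in the frame of pad between -0.007 and 0.007 m and height (world z) of scoop below 0.008 m and linear speed of scoop below 0.02 m/s); the robot touches nothing.
It fails at once if the pan is driven down to its stop (more than 15 mm) (value of joint pan above 0.015 m).
It fails at once if the stapler, mug, tape or eraser is moved by more than 3 cm (distance of any of stapler, mug, tape, eraser from where it was at the start of the episode above 0.03 m).
Of weight_s, weight_m, weight_l only 2 to 3 are there at a start; the rules pass over those that are not, and their reading is None.
Of clip1, clip2, clip3, clip4 only 2 to 4 are there at a start; the rules pass over those that are not, and their reading is None.
At some moment in a run one of weight_s, weight_m, weight_l, tub may be knocked a few centimetres aside while the robot is not near it.
It also fails if it takes over 210 s, if anything falls off the work surface, if the arm or the gripper's body presses on something with over 40 N, if the wrist force passes 120 N, or if a joint passes its speed limit or range.

### The arm

A 6-joint arm with a two-finger parallel gripper is mounted at the origin on the work surface. World frame = base frame: x ahead of the robot, y to its left, z up, the work surface at z = 0. Lengths are in m, angles in rad, forces in N, time in s.
With the tool pointing down it reaches from about 0.375 to 0.975 m from the base axis. Payload 3.8 kg.
Tool frame: the origin (TCP) lies at the very end of the fingers, on their centre line; the grasp point (between the pads) lies 19 mm behind it; y points along the fingers, z is the direction in which the jaws open and shut, and the axes are right-handed (so a half turn about y gives the same grasp; the last joint's range is limited). The gripper opens to 85 mm and grips with 20 to 120 N. Pads are 22 mm wide; open, the fingers measure 114 mm over their backs; the gripper's body (76 mm by 85 mm) begins 54 mm behind the grasp point. The pads swing forward as they close: fully open they stand 13 mm farther back than shut.
Start: joints at [-1.287, 0.264, 1.604, -0, 1.274, -0.037], TCP at [0.213, -0.641, 0.231] pointing down, gripper open.
Joint ranges: [-2.63, 2.63], [-0.94, 2.18], [0.31, 2.57], [-1.31, 4.45], [0, 2.66], [-2.55, 2.55]. Speed limits (rad/s): [2.57, 2.57, 3.14, 3.14, 3.14, 3.14].

### API

Orientations are given as a rotation vector (axis times angle).
In Python, from workcell import bot gives the robot as it stands.
- The arm moves only by the tool play_rows, never from a script. Its argument "series" is text: rows parted by semicolons, each of 7 numbers parted by spaces: the shift along the tool's x, y, z in cm, then the turn, a rotation vector about the tool's x, y, z in degrees, then the finger opening in cm, from 0 to 8.54. In form: dx dy dz rx ry rz grip; .... A call has 1 to 12 rows; each row is the pose to reach, as a shift and turn from the pose measured when the call began, along the tool's axes at that moment; what a row does not reach only later rows make up. A row lasts 1/12 s, in which the tool goes at most 41.7 mm and 7.16 degrees, less where a joint would pass 70% of its speed; a pose out of reach is approached as far as the arm can. A call with a gripper value outside its range is refused whole. The fingers move at their own pace and stop on an object; "newtons" is the grip in N (left out, the last holds). Time passes only in rows, so rows that repeat a pose let the fingers close. It gives the time, the measured TCP pose, the force and the opening at its end, in the units of the state.
- bot.read_state(): the state, without advancing time (a new reading comes with each control period).
- bot.read_camera(name): name is "scene" or "top" or "wrist"; returns the picture (384x512x3 uint8, blue, green, red); there is no depth.
- bot.calibration(name): a dict with "fx", "fy", "cx", "cy" (pixels), "origin" and "rotation" of the camera in the world. Camera axes: x right, y down, z forward; pixel columns grow to the right and rows downward; lengths in m; the calibration is good to about 2 mm. A picture is of the moment at which its call begins: read the wrist's pose just before it. calibration takes no time and is no camera call; for the wrist camera it gives the pose at the moment of the call.
- bot.finish_job(): hands the job in, once; it reports no verdict.
The state is a dict: "time": time; "q": joint angles; "joint_vel": joint speeds; "joint_torque": joint torques, N m; "tool_pos": TCP position; "tcp_rot": TCP orientation; "wrist_force": force on the tool from outside, world axes, zero at the start; "torque": the same for the moment, N m; "width": opening from 0.0 (shut) to 1.0 (fully open).
Only numpy, scipy, OpenCV 4.12 (cv2) and the standard library are available. Lean on these libraries where they do the work, as an engineer would, in place of code of your own. Each camera call takes 0.05 s, during which the arm holds its last target.

## Working session

There is one attempt and no reset: what is moved stays moved. The work goes in short steps, Python scripts to look and compute and a tool call to move; the robot and the scene stay as the last step left them, time stands still between calls to the robot, and variables do not carry over. Pictures are saved under pics/ and viewed, and the job is handed in when it is done.

Besides the shell and the picture viewer there is one more tool, called after "Call:" as name(argument=value, ...) on one line, values as JSON. play_rows: Moves the arm, as the interface text tells. Its arguments: {"type":"object","properties":{"series":{"type":"string"},"newtons":{"type":"number"}},"required":["series"]}

```bash
ls -la && mkdir -p pics && python3 - <<'E'
from workcell import bot
import cv2, numpy as np
s=bot.read_state()
print({k:np.round(v,4) for k,v in s.items()})
for n in ["scene","top","wrist"]:
    c=bot.calibration(n); print(n,{k:np.round(v,4).tolist() for k,v in c.items()})
    cv2.imwrite(f"pics/a_{n}.png",bot.read_camera(n))
E
```

```text
total 12
drwxr-xr-x  3 agent agent 4096 Dec  5 18:41 .
drwxr-xr-x 23 root  root  4096 Dec  5 18:41 ..
drwxr-xr-x  2 agent agent 4096 Dec  5 18:41 pics
{'time': np.float64(0.0), 'q': array([-1.2869,  0.2648,  1.6054,  0.    ,  1.2737, -0.0369]), 'joint_vel': array([-0.0002, -0.0007,  0.0004, -0.0009, -0.0011, -0.0004]), 'joint_torque': array([-1.80000e-03, -5.15117e+01, -3.67314e+01, -3.00000e-04,
        1.27000e-02,  0.00000e+00]), 'tool_pos': array([ 0.2126, -0.6399,  0.2299]), 'tcp_rot': array([-0.3316,  2.0505, -2.0458]), 'wrist_force': array([ 0.864 , -0.6401,  0.5582]), 'torque': array([-0.0295, -0.0415, -0.0239]), 'width': np.float64(0.9989)}
scene {'fx': 357.2293, 'fy': 357.2293, 'cx': 248.9301, 'cy': 191.0235, 'origin': [1.0116, -0.1621, 0.8313], 'rotation': [-2.1181, -1.4704, 0.487]}
top {'fx': 450.0967, 'fy': 450.0967, 'cx': 254.0, 'cy': 187.9275, 'origin': [0.3052, 0.0308, 1.2134], 'rotation': [-2.1053, 2.1449, -0.1864]}
wrist {'fx': 273.8895, 'fy': 273.8895, 'cx': 258.9272, 'cy': 191.4844, 'origin': [0.2831, -0.6168, 0.3724], 'rotation': [2.3482, -1.694, -0.2521]}
```

View pics/a_top.png

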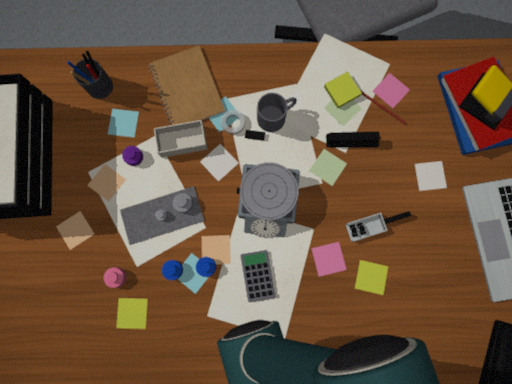

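View pics/a_scene.png

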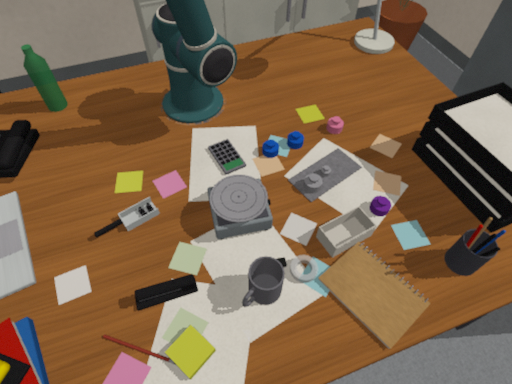

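View pics/a_wrist.png

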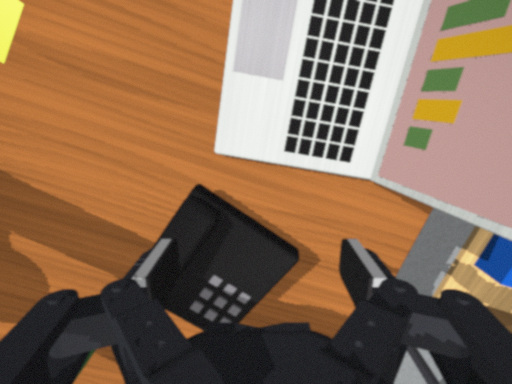

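```bash
cat > h.py <<'E'
import numpy as np, cv2
from scipy.spatial.transform import Rotation as R
from workcell import bot
def cal(n):
    c=bot.calibration(n); c['K']=np.array([[c['fx'],0,c['cx']],[0,c['fy'],c['cy']],[0,0,1.]]); c['Rm']=R.from_rotvec(c['rotation']).as_matrix(); c['o']=np.array(c['origin']); return c
def ray(c,u,v):
    d=c['Rm']@np.array([(u-c['cx'])/c['fx'],(v-c['cy'])/c['fy'],1.]); return d/np.linalg.norm(d)
def onz(c,u,v,z):
    d=ray(c,u,v); return c['o']+d*(z-c['o'][2])/d[2]
def proj(c,p):
    q=c['Rm'].T@(np.asarray(p,float)-c['o']); return np.array([c['fx']*q[0]/q[2]+c['cx'],c['fy']*q[1]/q[2]+c['cy']])
def tri(c1,p1,c2,p2):
    d1=ray(c1,*p1);d2=ray(c2,*p2)
    A=np.stack([d1,-d2],1); t=np.linalg.lstsq(A,c2['o']-c1['o'],rcond=None)[0]
    a=c1['o']+t[0]*d1;b=c2['o']+t[1]*d2
    return (a+b)/2,np.linalg.norm(a-b)
def crop(im,x0,y0,x1,y1,k):
    return cv2.resize(im[y0:y1,x0:x1],None,fx=k,fy=k,interpolation=cv2.INTER_CUBIC)
E
python3 - <<'E'
from h import *
im=cv2.imread("pics/a_top.png")
cv2.imwrite("pics/a_top_c1.png",crop(im,90,100,240,210+10,5))
cv2.imwrite("pics/a_top_c2.png",crop(im,220,140,420,270,4))
im=cv2.imread("pics/a_scene.png")
cv2.imwrite("pics/a_sc_c1.png",crop(im,280,120,410,260,4))
E
```

```text
(no output)
```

View pics/a_top_c1.png

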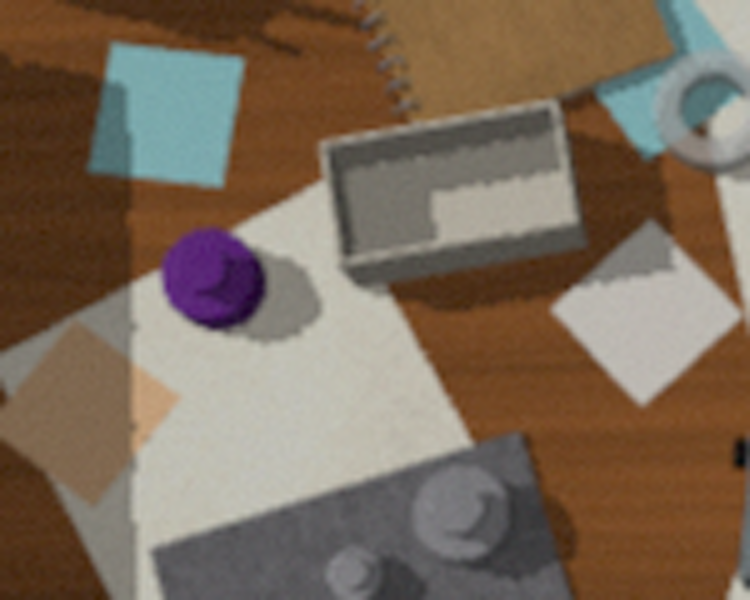

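View pics/a_top_c2.png

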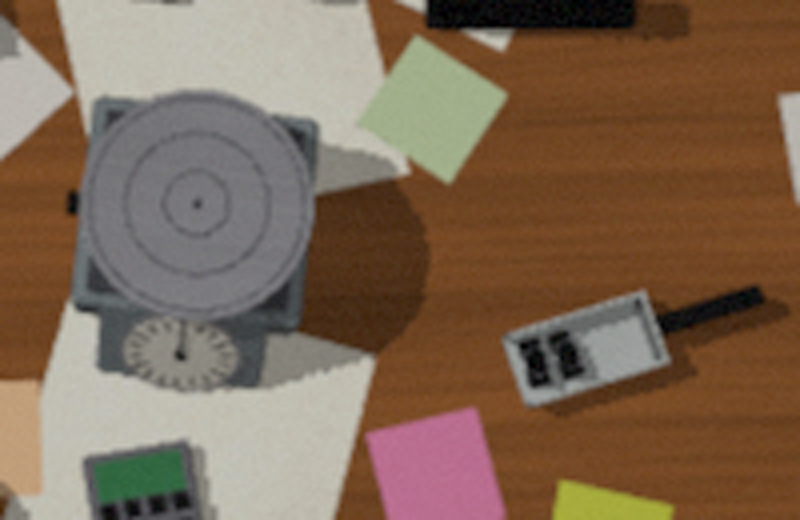

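View pics/a_sc_c1.png

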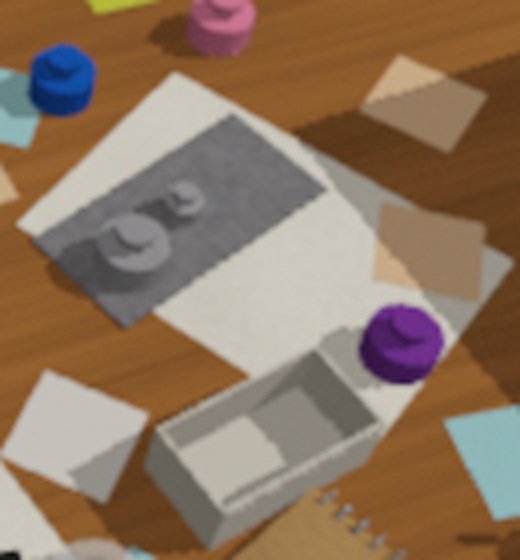

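```bash
python3 - <<'E'
from h import *
s=bot.read_state()
print("tool axes cols x,y,z:\n",np.round(R.from_rotvec(s['tcp_rot']).as_matrix(),3))
T=cal('top');S=cal('scene')
print("pan top",onz(T,269.2,191,0.085), "scene-proj of it", proj(S,onz(T,269.2,191,0.085)))
print("w_s knob",onz(T,90+353/5,100+572/5,0.029),"w_l knob",onz(T,90+462/5,100+510/5,0.045))
for nm,(a,b) in dict(s=(353,572),l=(462,510)).items(): pass
# pad from both
im=cv2.imread("pics/a_top.png")
hsv=cv2.cvtColor(im,cv2.COLOR_BGR2HSV)
for p in [(140,215),(165,230),(161,214),(182,203),(180,140),(268,210),(355,228)]: print(p,hsv[p[1],p[0]])
m=((hsv[...,1]<40)&(hsv[...,2]>60)&(hsv[...,2]<125)).astype(np.uint8)
sub=np.zeros_like(m); sub[180:250,110:215]=m[180:250,110:215]
sub=cv2.morphologyEx(sub,cv2.MORPH_CLOSE,np.ones((5,5)))
cs,_=cv2.findContours(sub,cv2.RETR_EXTERNAL,cv2.CHAIN_APPROX_NONE)
c=max(cs,key=cv2.contourArea); r=cv2.minAreaRect(c); print("pad rect",r)
bx=cv2.boxPoints(r); P=np.array([onz(T,u,v,0.003) for u,v in bx]); print(np.round(P,4)); print("ctr",P.mean(0),"sides",np.linalg.norm(P[1]-P[0]),np.linalg.norm(P[2]-P[1]))
# tub
for q in [(322,143),(556,100),(584,242),(345,262)]: print("tubrim",np.round(onz(T,90+q[0]/5,100+q[1]/5,0.05),4))
# scoop lips/handle
for nm,q,z in [("mouthA",(503,337),.025),("mouthB",(527,403),.025),("backA",(645,293),.025),("backB",(668,358),.025),("handle end",(762,297),.028)]: print(nm,np.round(onz(T,220+q[0]/4,140+q[1]/4,z),4))
for nm,p,z in [("stapler",(352,139),.05),("mug",(272,112),.095),("tape",(234,122),.019),("eraser",(256,135),.013),("calc",(258,277),0.01)]: print(nm,np.round(onz(T,*p,z),3))
E
```

```text
tool axes cols x,y,z:
 [[-0.949 -0.001  0.315]
 [-0.315  0.002 -0.949]
 [-0.    -1.    -0.002]]
pan top [ 0.50157792 -0.00424348  0.085     ] scene-proj of it [238.05303229 196.55785034]
w_s knob [0.45391798 0.28318698 0.029     ] w_l knob [0.48359386 0.22308367 0.045     ]
(140, 215) [140   8  93]
(165, 230) [135   5  93]
(161, 214) [130   6 127]
(182, 203) [120   8 124]
(180, 140) [ 18  25 173]
(268, 210) [160   6 124]
(355, 228) [90 32 32]
pad rect ((161.46592712402344, 215.33090209960938), (36.42070007324219, 78.70832061767578), 72.25532531738281)
[[0.4714 0.4035 0.003 ]
 [0.5337 0.2003 0.003 ]
 [0.4379 0.1698 0.003 ]
 [0.3772 0.3704 0.003 ]]
ctr [0.45506612 0.28601516 0.003     ] sides 0.2125666399288605 0.10060296999897154
tubrim [0.6843 0.2999 0.05  ]
tubrim [0.706  0.1737 0.05  ]
tubrim [0.6264 0.1585 0.05  ]
tubrim [0.6179 0.2862 0.05  ]
mouthA [ 0.419  -0.2061  0.025 ]
mouthB [ 0.3754 -0.2194  0.025 ]
backA [ 0.4464 -0.3017  0.025 ]
backB [ 0.4031 -0.3138  0.025 ]
handle end [ 0.442  -0.3778  0.028 ]
stapler [ 0.645 -0.23   0.05 ]
mug [ 0.709 -0.016  0.095]
tape [0.709 0.087 0.019]
eraser [0.672 0.026 0.013]
calc [0.286 0.028 0.01 ]
```

```bash
cat >> h.py <<'E'
def Rtool(yaw,tilt=None):
    """tool y down, tool z horizontal at angle yaw(deg)"""
    a=np.radians(yaw); z=np.array([np.cos(a),np.sin(a),0]); y=np.array([0,0,-1.]); x=np.cross(y,z)
    return np.stack([x,y,z],1)
def rel(p,Rt,s=None,R0=None,p0=None):
    s=s or bot.read_state()
    if R0 is None: R0=R.from_rotvec(s['tcp_rot']).as_matrix(); p0=np.array(s['tool_pos'])
    d=R0.T@(np.asarray(p)-p0)*100; w=np.degrees(R.from_matrix(R0.T@Rt).as_rotvec())
    return np.round(d,2).tolist()+np.round(w,1).tolist()
def st():
    s=bot.read_state(); Rm=R.from_rotvec(s['tcp_rot']).as_matrix()
    print("t",round(s['time'],2),"pos",np.round(s['tool_pos'],4),"yaw",round(np.degrees(np.arctan2(Rm[1,2],Rm[0,2])),1),"down",np.round(Rm[:,1],3),"F",np.round(s['wrist_force'],2),"w",round(float(s['width']),3),"q",np.round(s['q'],3)); return s
E
python3 - <<'E'
from h import *
s=st(); c=cal('wrist'); R0=R.from_rotvec(s['tcp_rot']).as_matrix()
print("cam in tool",R0.T@(c['o']-s['tool_pos']),"axes in tool\n",np.round(R0.T@c['Rm'],3))
print("wp1",rel([0.42,-0.32,0.25],Rtool(-25)))
print("wp2",rel([0.46,0.05,0.25],Rtool(5)))
print("wp2",rel([0.46,0.20,0.22],Rtool(16)))
# tub from scene + top agreement for pad/weights: project weight points
S=cal('scene')
for p in [[0.4539,0.2832,.029],[0.4836,0.2231,.045]]: print(proj(S,p))
E
```

```text
t 0.15 pos [ 0.2127 -0.64    0.2302] yaw -71.6 down [-0.001  0.002 -1.   ] F [-0.48  0.09  0.67] w 0.993 q [-1.287  0.265  1.605 -0.     1.274 -0.037]
cam in tool [-7.41614659e-02 -1.42374423e-01  7.68985967e-06] axes in tool
 [[ 0.     0.958  0.288]
 [ 0.    -0.288  0.958]
 [ 1.    -0.    -0.   ]]
wp1 [-29.77, -1.93, -23.83, 0.1, -46.6, -0.0]
wp2 [-45.23, -1.87, -57.69, 0.1, -76.6, -0.1]
wp2 [-49.96, 1.15, -71.92, 0.1, -87.6, -0.1]
[325.65008747 167.30158485]
[312.49313121 176.91355105]
```

Call:
play_rows(series="-30 -2 -24 0 -46.5 0 8.5;-30 -2 -24 0 -46.5 0 8.5;-30 -2 -24 0 -46.5 0 8.5;-30 -2 -24 0 -46.5 0 8.5;-30 -2 -24 0 -46.5 0 8.5;-30 -2 -24 0 -46.5 0 8.5;-30 -2 -24 0 -46.5 0 8.5;-30 -2 -24 0 -46.5 0 8.5;-45 -2 -57.5 0 -76.5 0 8.5;-45 -2 -57.5 0 -76.5 0 8.5;-45 -2 -57.5 0 -76.5 0 8.5;-45 -2 -57.5 0 -76.5 0 8.5", newtons=30)

```text
time: 1.15
tool_pos: [0.4195, -0.1944, 0.2491]
tcp_rot: [-1.239, 1.161, -1.158]
wrist_force: [1.4, -0.0, 1.4]
width: 0.993
```

```bash
python3 - <<'E'
from h import *
s=st()
print("view",rel([0.46,0.20,0.22],Rtool(16)))
E
```

```text
t 1.15 pos [ 0.4195 -0.1944  0.2491] yaw 3.9 down [-0.001  0.002 -1.   ] F [ 1.38 -0.04  1.41] w 0.993 q [-4.890e-01 -1.590e-01  2.014e+00  1.000e-03  1.287e+00 -5.570e-01]
view [-39.07, 2.99, 6.7, 0.0, -12.1, -0.1]
```

Call:
play_rows(series="-39 3 6.7 0 -12 0 8.5;-39 3 6.7 0 -12 0 8.5;-39 3 6.7 0 -12 0 8.5;-39 3 6.7 0 -12 0 8.5;-39 3 6.7 0 -12 0 8.5;-39 3 6.7 0 -12 0 8.5;-39 3 6.7 0 -12 0 8.5;-39 3 6.7 0 -12 0 8.5;-39 3 6.7 0 -12 0 8.5;-39 3 6.7 0 -12 0 8.5;-39 3 6.7 0 -12 0 8.5;-39 3 6.7 0 -12 0 8.5")

```text
time: 2.15
tool_pos: [0.4595, 0.2003, 0.2192]
tcp_rot: [-1.329, 1.002, -0.999]
wrist_force: [-0.8, -0.1, 0.7]
width: 0.995
```

```bash
python3 - <<'E'
from h import *
s=st(); c=cal('wrist'); im=bot.read_camera('wrist'); cv2.imwrite("pics/b_wrist.png",im); np.save("b_cal.npy",c,allow_pickle=True)
cv2.imwrite("pics/b_top.png",bot.read_camera('top'))
for nm,p in dict(s=[0.4539,0.2832,.029],l=[0.4836,0.2231,.045]).items(): print(nm,proj(c,p))
E
```

```text
t 2.15 pos [0.4595 0.2003 0.2192] yaw 16.0 down [-0.002  0.001 -1.   ] F [-0.78 -0.08  0.65] w 0.995 q [ 0.36  -0.059  1.981  0.002  1.221  0.08 ]
s [273.64241813 102.3229313 ]
l [283.68964505 161.33337073]
```

View pics/b_wrist.png

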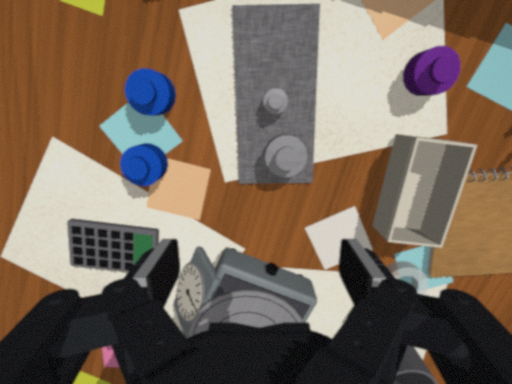

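```bash
python3 - <<'E'
from h import *
im=cv2.imread("pics/b_wrist.png")
cv2.imwrite("pics/b_c.png",crop(im,225,70,335,190,6))
im=cv2.imread("pics/b_top.png")
cv2.imwrite("pics/b_ct.png",crop(im,110,180,220,250,7))
E
```

```text
(no output)
```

View pics/b_c.png

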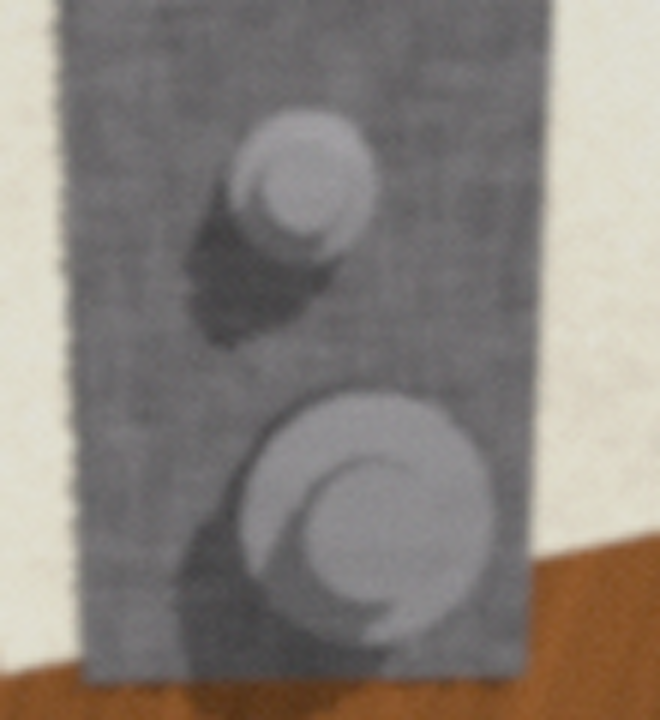

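View pics/b_ct.png

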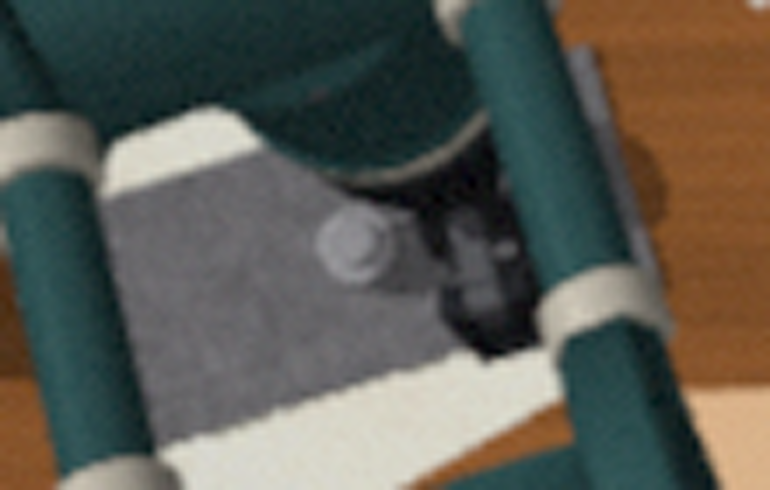

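```bash
python3 - <<'E'
from h import *
c=np.load("b_cal.npy",allow_pickle=True).item()
p=onz(c,275,102,0.029); print("s",p, "l",onz(c,287,158.3,.045), "body l", onz(c,225+367/6,70+518/6,.03), "body s",onz(c,225+304/6,70+187/6,.019))
s=st()
q=p.copy()
print("above",rel([p[0],p[1],0.07],Rtool(16)))
print("grasp",rel([p[0],p[1],0.006],Rtool(16)))
E
```

```text
s [0.45530376 0.28397249 0.029     ] l [0.48623027 0.22757156 0.045     ] body l [0.48671223 0.22753144 0.03      ] body s [0.45625108 0.28548121 0.019     ]
t 2.25 pos [0.4597 0.1986 0.2195] yaw 15.9 down [-0.001  0.001 -1.   ] F [ 0.06  0.82 -0.48] w 0.998 q [ 0.357 -0.06   1.981  0.002  1.221  0.08 ]
above [-8.31, 14.96, 1.92, 0.1, -0.1, -0.1]
grasp [-8.3, 21.36, 1.93, 0.1, -0.1, -0.1]
```

Call:
play_rows(series="-8.3 13 1.9 0 0 0 6;-8.3 15 1.9 0 0 0 6;-8.3 15 1.9 0 0 0 6;-8.3 15 1.9 0 0 0 6;-8.3 15 1.9 0 0 0 6;-8.3 18 1.9 0 0 0 6;-8.3 20 1.9 0 0 0 6;-8.3 21.3 1.9 0 0 0 6;-8.3 21.3 1.9 0 0 0 6;-8.3 21.3 1.9 0 0 0 2;-8.3 21.3 1.9 0 0 0 2;-8.3 21.3 1.9 0 0 0 2", newtons=30)

```text
time: 3.25
tool_pos: [0.4568, 0.284, 0.0089]
tcp_rot: [-1.324, 1.003, -1.003]
wrist_force: [-0.4, -0.5, 1.9]
width: 0.329
```

```bash
python3 - <<'E'
from h import *
s=st()
c=cal('wrist'); im=bot.read_camera('wrist'); cv2.imwrite("pics/c_wrist.png",im)
E
```

```text
t 3.25 pos [0.4568 0.284  0.0089] yaw 15.8 down [ 0.002  0.003 -1.   ] F [-0.36 -0.47  1.85] w 0.329 q [5.09e-01 2.51e-01 2.08e+00 2.00e-03 8.08e-01 2.32e-01]
```

View pics/c_wrist.png

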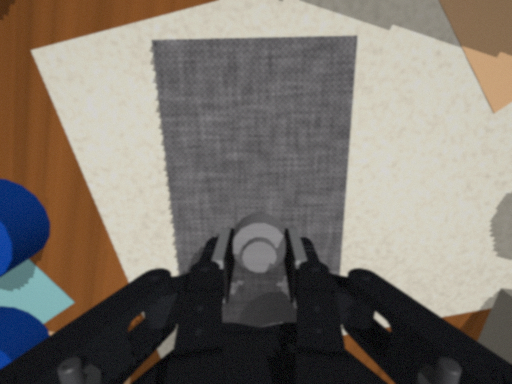

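Call:
play_rows(series="0 0 0 0 0 0 2;0 0 0 0 0 0 2;0 -3 0 0 0 0 2;0 -6 0 0 0 0 2;0 -10 0 0 0 0 2;0 -14 0 0 0 0 2;0 -14 0 0 0 0 2;0 -14 0 0 0 0 2")

```text
time: 3.97
tool_pos: [0.4589, 0.2853, 0.1529]
tcp_rot: [-1.317, 0.998, -1.004]
wrist_force: [-1.6, 0.2, -2.5]
width: 0.334
```

```bash
python3 - <<'E'
from h import *
s=st()
im=cv2.imread("pics/a_scene.png"); cv2.imwrite("pics/a_sc_c2.png",crop(im,200,170,280,240,8))
im=cv2.imread("pics/a_top.png"); cv2.imwrite("pics/a_top_c3.png",crop(im,235,155,305,240,8)[:600])
c=cal('wrist'); im=bot.read_camera('wrist'); cv2.imwrite("pics/d_wrist.png",im)
pan=[0.5016,-0.0042]
for z in (0.15,): print("over pan",rel(pan+[z],Rtool(0)), "same yaw",rel(pan+[z],Rtool(16)))
E
```

```text
t 3.97 pos [0.4589 0.2853 0.1529] yaw 15.9 down [ 0.009  0.006 -1.   ] F [-1.56  0.25 -2.53] w 0.334 q [5.090e-01 6.700e-02 1.983e+00 1.000e-03 1.081e+00 2.320e-01]
over pan [28.96, -0.07, -3.6, -0.3, 15.9, -0.2] same yaw [28.96, -0.07, -3.6, -0.3, -0.1, -0.1]
```

View pics/a_sc_c2.png

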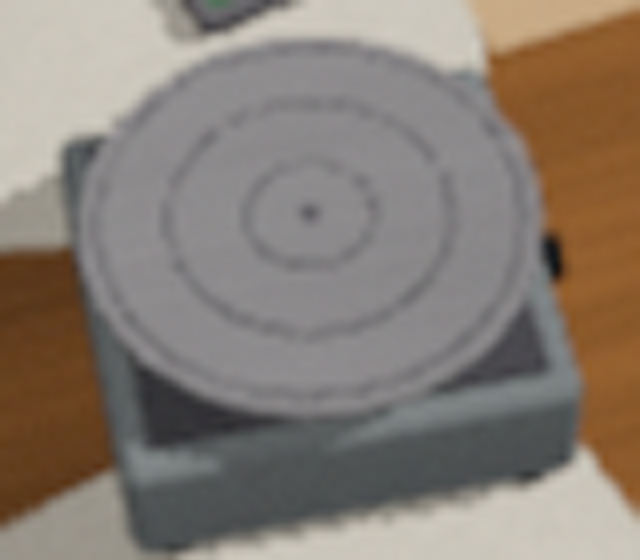

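View pics/a_top_c3.png

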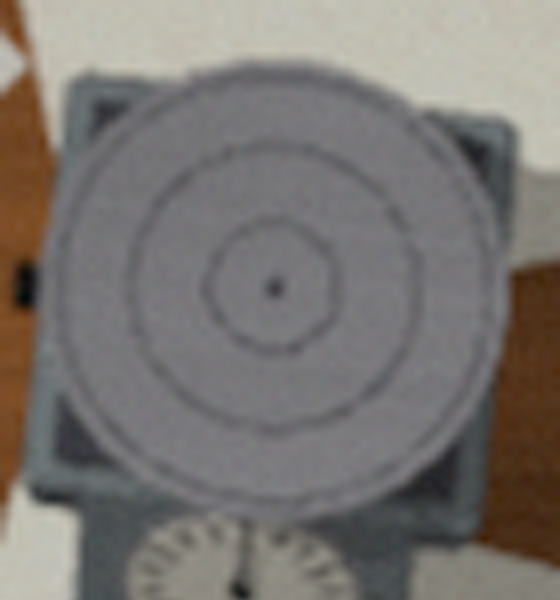

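View pics/d_wrist.png

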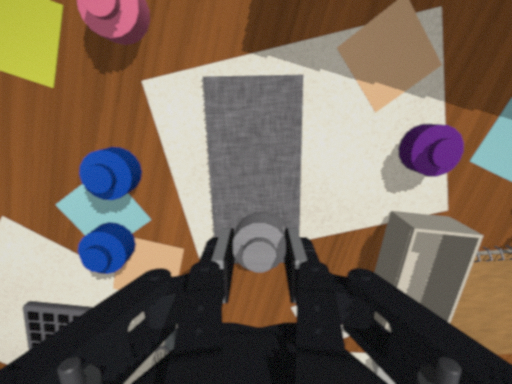

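```bash
python3 - <<'E'
from h import *
T=cal('top');S=cal('scene')
print(tri(T,(268.8,190.6),S,(238.3,196.06)), onz(T,268.8,190.6,.085), onz(S,238.3,196.06,.085))
s=st(); c=cal('wrist'); R0=R.from_rotvec(s['tcp_rot']).as_matrix()
d=R0.T@ray(c,260,247); o=R0.T@(c['o']-s['tool_pos'])
for y in (-0.020,-0.023): t=(y-o[1])/d[1]; print("weight knob in tool",np.round(o+t*d,4))
E
```

```text
(array([ 0.50211742, -0.00341992,  0.08753115]), np.float64(0.0005102953845257315)) [ 0.50263041 -0.00325088  0.085     ] [ 0.50031713 -0.00312741  0.085     ]
t 4.02 pos [0.4571 0.2842 0.1501] yaw 15.9 down [ 0.004  0.004 -1.   ] F [-1.06 -0.05 -2.21] w 0.335 q [5.090e-01 6.900e-02 1.986e+00 1.000e-03 1.081e+00 2.320e-01]
weight knob in tool [-0.0079 -0.02    0.0012]
weight knob in tool [-0.0095 -0.023   0.0011]
```

Call:
play_rows(series="29 0 -3.6 -0.3 0 0 2;29 0 -3.6 -0.3 0 0 2;29 0 -3.6 -0.3 0 0 2;29 0 -3.6 -0.3 0 0 2;29 0 -3.6 -0.3 0 0 2;29 0 -3.6 -0.3 0 0 2;29 0 -3.6 -0.3 0 0 2;29 0 -3.6 -0.3 0 0 2;29 0 -3.6 -0.3 0 0 2;29 0 -3.6 -0.3 0 0 2")

```text
time: 4.85
tool_pos: [0.5001, -0.0046, 0.1472]
tcp_rot: [-1.327, 1.009, -0.999]
wrist_force: [0.1, 0.4, -1.5]
width: 0.331
```

```bash
python3 - <<'E'
from h import *
s=st(); c=cal('wrist'); im=bot.read_camera('wrist'); cv2.imwrite("pics/e_wrist.png",im)
R0=R.from_rotvec(s['tcp_rot']).as_matrix(); p0=np.array(s['tool_pos'])
for q in [(0,-.0225,0),(-.008,-.0225,0),(0,0,.015),(-.011,0,.015),(.011,0,.015),(-.011,-.019,.015),(-.015,-.013,0),(-.023,-.013,0)]: print(q,np.round(proj(c,p0+R0@np.array(q)),1))
pc=crop(im,190,190,330,300,5)
cv2.imwrite("pics/e_c.png",pc)
E
```

```text
t 4.85 pos [ 0.5001 -0.0046  0.1472] yaw 15.8 down [-0.005  0.003 -1.   ] F [ 0.07  0.39 -1.51] w 0.331 q [-0.061  0.006  2.057  0.003  1.083 -0.338]
(0, -0.0225, 0) [257.6 263.8]
(-0.008, -0.0225, 0) [257.6 249.3]
(0, 0, 0.015) [283.8 242.6]
(-0.011, 0, 0.015) [284.4 225. ]
(0.011, 0, 0.015) [283.4 259.5]
(-0.011, -0.019, 0.015) [287.8 240.5]
(-0.015, -0.013, 0) [257.6 228.1]
(-0.023, -0.013, 0) [257.6 213.5]
```

View pics/e_c.png

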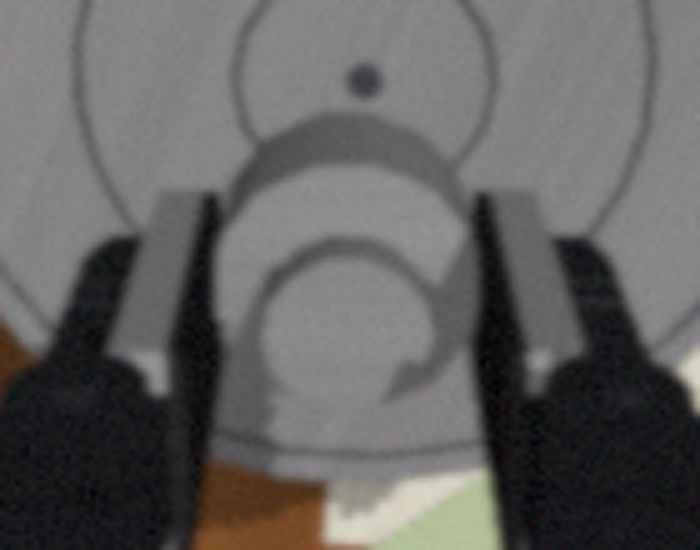

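View pics/e_wrist.png

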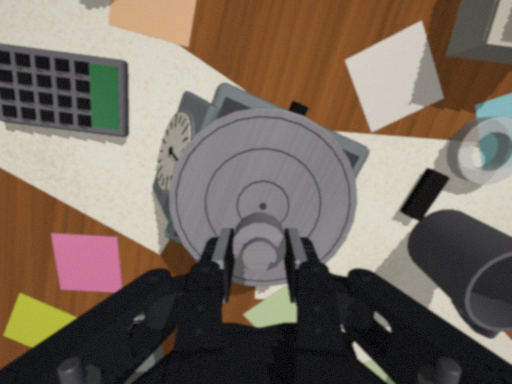

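```bash
python3 - <<'E'
from h import *
s=st(); c=cal('wrist'); 
print("dot via wrist",onz(c,190+364/5-.4,190+80/5-.4,0.085))
p=onz(c,190+347/5-.4,190+325/5-.4,0.1472+.0225); print("knob via wrist",p)
p=onz(c,190+347/5-.4,190+325/5-.4,0.1472+.0205); print("knob via wrist",p)
E
```

```text
t 4.9 pos [ 0.5003 -0.0038  0.1475] yaw 15.9 down [-0.004  0.003 -1.   ] F [-0.83 -0.39 -0.37] w 0.329 q [-0.059  0.005  2.057  0.003  1.083 -0.338]
dot via wrist [ 0.5033466  -0.00253082  0.085     ]
knob via wrist [0.49972797 0.00102201 0.1697    ]
knob via wrist [ 5.00033203e-01 -6.83545695e-05  1.67700000e-01]
```

Call:
play_rows(series="0.4 1.5 0.2 0 0 0 2;0.4 3 0.2 0 0 0 2;0.4 4.2 0.2 0 0 0 2;0.4 4.8 0.2 0 0 0 2;0.4 5.1 0.2 0 0 0 2;0.4 5.3 0.2 0 0 0 2;0.4 5.5 0.2 0 0 0 2;0.4 5.7 0.2 0 0 0 2;0.4 5.8 0.2 0 0 0 2;0.4 5.9 0.2 0 0 0 2;0.4 5.9 0.2 0 0 0 2;0.4 5.9 0.2 0 0 0 2")

```text
time: 5.9
tool_pos: [0.5037, -0.007, 0.089]
tcp_rot: [-1.327, 1.006, -0.999]
wrist_force: [0.2, 1.3, 0.7]
width: 0.332
```

```bash
python3 - <<'E'
from h import *
s=st()
c=cal('wrist'); im=bot.read_camera('wrist'); cv2.imwrite("pics/f_wrist.png",crop(im,190,190,330,300,5))
s=st()
E
```

```text
t 5.9 pos [ 0.5037 -0.007   0.089 ] yaw 15.9 down [-0.003  0.003 -1.   ] F [0.19 1.27 0.69] w 0.332 q [-0.065  0.08   2.101  0.003  0.964 -0.344]
t 5.95 pos [ 0.5037 -0.007   0.089 ] yaw 15.9 down [-0.003  0.003 -1.   ] F [0.47 0.82 1.23] w 0.331 q [-0.065  0.08   2.101  0.003  0.964 -0.344]
```

View pics/f_wrist.png

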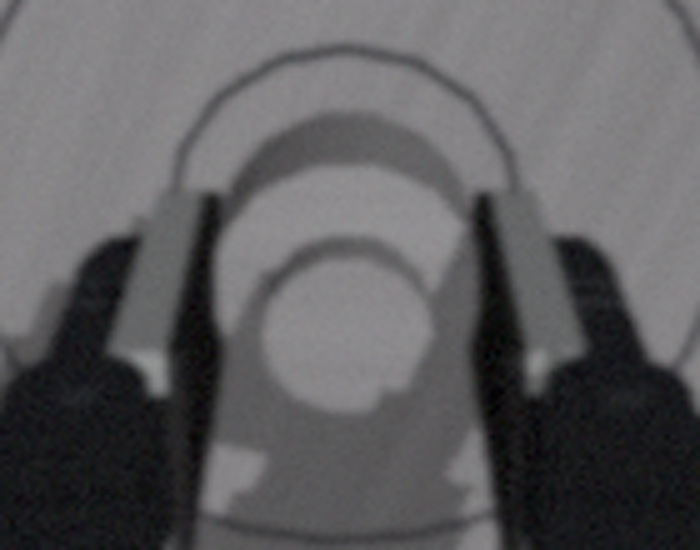

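Call:
play_rows(series="0 0 0 0 0 0 4;0 0 0 0 0 0 5.5;0 0 0 0 0 0 6;0 0 0 0 0 0 6;0 -1 0 0 0 0 6;0 -3 0 0 0 0 6;0 -6 0 0 0 0 6;-4 -8 0 0 0 0 6;-4 -8 0 0 0 0 6;-4 -8 0 0 0 0 6;-4 -8 0 0 0 0 6;-4 -8 0 0 0 0 6")

```text
time: 6.95
tool_pos: [0.4923, 0.0308, 0.1683]
tcp_rot: [-1.328, 1.007, -0.999]
wrist_force: [-0.1, -0.2, 0.6]
width: 0.702
```

```bash
python3 - <<'E'
from h import *
s=st()
c=cal('wrist'); im=bot.read_camera('wrist'); cv2.imwrite("pics/g_wrist.png",im)
np.save("g_cal.npy",c,allow_pickle=True)
cv2.imwrite("pics/g_scene.png",bot.read_camera('scene'))
E
```

```text
t 6.95 pos [0.4923 0.0308 0.1683] yaw 15.9 down [-0.005  0.003 -1.   ] F [-0.1  -0.24  0.63] w 0.702 q [ 0.01  -0.029  2.05   0.003  1.125 -0.268]
```

View pics/g_wrist.png

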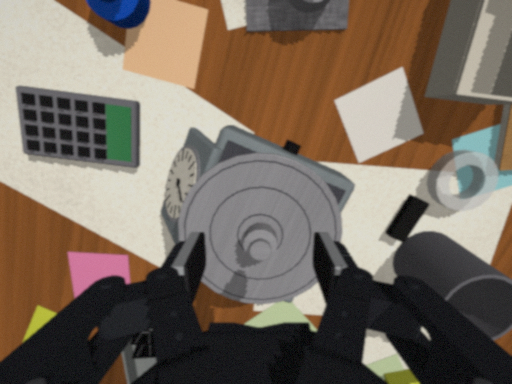

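View pics/g_scene.png

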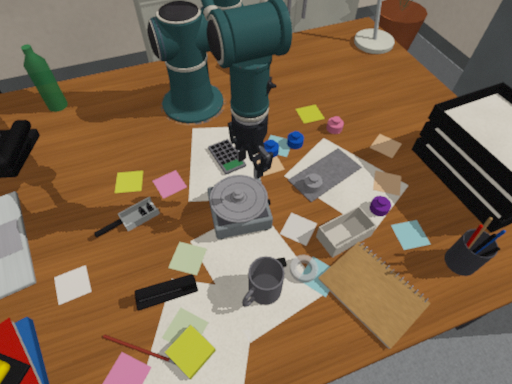

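Call:
play_rows(series="0 0 0 0 0 0 6;0 0 0 0 0 0 6;0 0 0 0 0 0 6;0 0 0 0 0 0 6;0 0 0 0 0 0 6;0 0 0 0 0 0 6;0 0 0 0 0 0 6;0 0 0 0 0 0 6;0 0 0 0 0 0 6;0 0 0 0 0 0 6;0 0 0 0 0 0 6;0 0 0 0 0 0 6")

```text
time: 8.05
tool_pos: [0.4922, 0.0306, 0.1679]
tcp_rot: [-1.328, 1.008, -0.999]
wrist_force: [0.4, 0.2, 0.2]
width: 0.697
```

```bash
python3 - <<'E'
from h import *
s=st()
c=cal('wrist'); im=bot.read_camera('wrist'); cv2.imwrite("pics/h_wrist.png",crop(im,170,140,350,310,4)[:600])
np.save("h_cal.npy",c,allow_pickle=True)
E
```

```text
t 8.05 pos [0.4922 0.0306 0.1679] yaw 15.8 down [-0.005  0.003 -1.   ] F [0.44 0.2  0.17] w 0.697 q [ 0.01  -0.029  2.05   0.003  1.125 -0.268]
```

View pics/h_wrist.png

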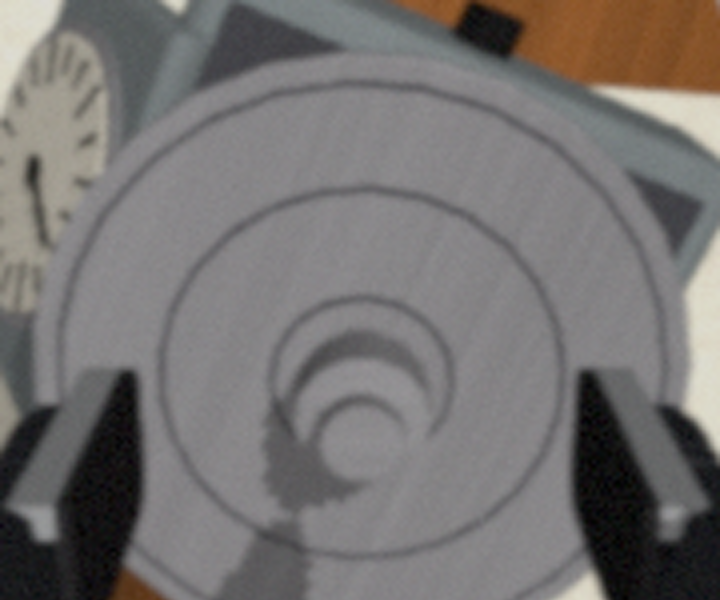

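Call:
play_rows(series="3.6 0 0 0 0 0 6;3.6 3 0 0 0 0 6;3.6 5.5 0 0 0 0 6;3.6 7 0 0 0 0 6;3.6 7.8 0 0 0 0 6;3.6 7.8 0 0 0 0 6;3.6 7.8 0 0 0 0 4;3.6 7.8 0 0 0 0 2;3.6 7.8 0 0 0 0 2;3.6 7.8 0 0 0 0 2;3.6 7.8 0 0 0 0 2;3.6 7.8 0 0 0 0 2", newtons=30)

```text
time: 9.1
tool_pos: [0.5028, -0.0038, 0.0908]
tcp_rot: [-1.327, 1.006, -1.0]
wrist_force: [1.8, -0.9, 1.3]
width: 0.327
```

Call:
play_rows(series="0 -1 0 0 0 0 2;0 -3 0 0 0 0 2;0 -6 0 0 0 0 2;0 -8 0 0 0 0 2;0 -8 0 0 0 0 2;0 -8 0 0 0 0 2")

```text
time: 9.6
tool_pos: [0.504, -0.004, 0.1726]
tcp_rot: [-1.325, 1.003, -1.002]
wrist_force: [-0.6, 0.2, -1.4]
width: 0.327
```

```bash
python3 - <<'E'
from h import *
s=st()
c=cal('wrist'); im=bot.read_camera('wrist'); cv2.imwrite("pics/i_wrist.png",im)
s=st()
print(rel([0.4435,0.324,0.12],Rtool(16)),rel([0.4435,0.324,0.0085],Rtool(16)))
E
```

```text
t 9.6 pos [ 0.504  -0.004   0.1726] yaw 15.8 down [ 0.001  0.002 -1.   ] F [-0.6   0.21 -1.43] w 0.327 q [-0.059 -0.016  2.029  0.003  1.128 -0.337]
t 9.65 pos [ 0.5027 -0.004   0.171 ] yaw 15.8 down [-0.002  0.003 -1.   ] F [-0.41 -0.63 -1.5 ] w 0.326 q [-0.059 -0.015  2.031  0.003  1.128 -0.337]
[-33.15, 5.2, 3.26, 0.1, -0.2, -0.2] [-33.12, 16.35, 3.28, 0.1, -0.2, -0.2]
```

View pics/i_wrist.png

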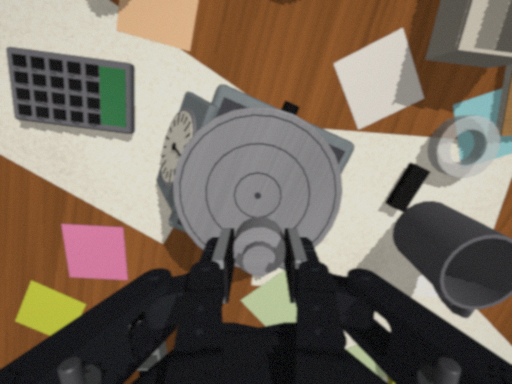

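Call:
play_rows(series="-33 0 3.3 0 0 0 2;-33 0 3.3 0 0 0 2;-33 1 3.3 0 0 0 2;-33 1 3.3 0 0 0 2;-33 2 3.3 0 0 0 2;-33 3 3.3 0 0 0 2;-33 4 3.3 0 0 0 2;-33 5 3.3 0 0 0 2;-33 6 3.3 0 0 0 2;-33 9 3.3 0 0 0 2;-33 12 3.3 0 0 0 2;-33 14 3.3 0 0 0 2")

```text
time: 10.65
tool_pos: [0.4408, 0.321, 0.0273]
tcp_rot: [-1.334, 1.008, -0.999]
wrist_force: [-0.5, 0.0, -2.2]
width: 0.326
```

```bash
python3 - <<'E'
from h import *
s=st()
im=bot.read_camera('wrist'); cv2.imwrite("pics/j_wrist.png",im)
s=st()
print(rel([0.4435,0.324,0.009],Rtool(16)))
E
```

```text
t 10.65 pos [0.4408 0.321  0.0273] yaw 15.9 down [-0.008 -0.002 -1.   ] F [-0.5   0.01 -2.21] w 0.326 q [0.582 0.241 2.049 0.004 0.859 0.301]
t 10.7 pos [0.4383 0.319  0.0237] yaw 15.9 down [-0.013 -0.005 -1.   ] F [ 0.05 -0.11 -3.84] w 0.331 q [0.581 0.245 2.053 0.004 0.858 0.301]
[-0.34, 1.46, 0.66, 0.8, -0.1, 0.1]
```

View pics/j_wrist.png

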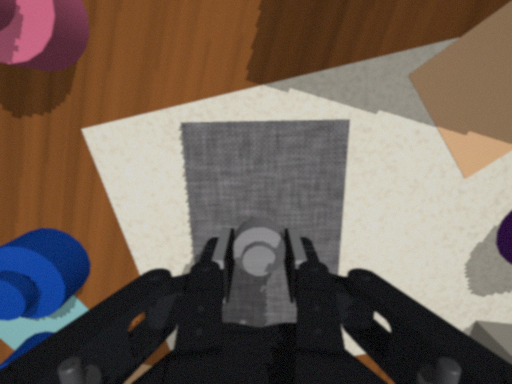

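Call:
play_rows(series="0 0.5 0.5 0.7 0 0 2;0 1 0.5 0.7 0 0 2;0 1.3 0.5 0.7 0 0 2;0 1.5 0.5 0.7 0 0 2;0 1.5 0.5 0.7 0 0 2;0 1.5 0.5 0.7 0 0 2;0 1.5 0.5 0.7 0 0 4;0 1.5 0.5 0.7 0 0 6;0 1.5 0.5 0.7 0 0 6;0 1.5 0.5 0.7 0 0 6;0 0.5 0.5 0.7 0 0 6;0 -1.5 0.5 0.7 0 0 6")

```text
time: 11.7
tool_pos: [0.4412, 0.319, 0.0368]
tcp_rot: [-1.336, 1.006, -1.002]
wrist_force: [-0.5, -0.2, -0.0]
width: 0.706
```

```bash
python3 - <<'E'
from h import *
s=st()
print(rel([0.465,0.165,0.19],Rtool(16)))
E
```

```text
t 11.7 pos [0.4412 0.319  0.0368] yaw 15.9 down [-0.007 -0.005 -1.   ] F [-0.46 -0.17 -0.03] w 0.706 q [ 5.810e-01  2.260e-01  2.045e+00 -1.000e-03  8.780e-01  3.040e-01]
[15.51, -15.26, -2.04, 0.4, -0.1, 0.2]
```

Call:
play_rows(series="0 -4 0 0 0 0 8.5;0 -8 0 0 0 0 8.5;5 -12 -1 0 0 0 8.5;15.5 -15.3 -2 0.3 0 0 8.5;15.5 -15.3 -2 0.3 0 0 8.5;15.5 -15.3 -2 0.3 0 0 8.5;15.5 -15.3 -2 0.3 0 0 8.5;15.5 -15.3 -2 0.3 0 0 8.5;15.5 -15.3 -2 0.3 0 0 8.5;15.5 -15.3 -2 0.3 0 0 8.5")

```text
time: 12.53
tool_pos: [0.4647, 0.166, 0.1898]
tcp_rot: [-1.332, 1.003, -1.003]
wrist_force: [-0.1, -0.2, -0.2]
width: 0.997
```

```bash
python3 - <<'E'
from h import *
s=st()
c=cal('wrist'); im=bot.read_camera('wrist'); cv2.imwrite("pics/k_wrist.png",im); np.save("k_cal.npy",c,allow_pickle=True)
cv2.imwrite("pics/k_c.png",crop(im,220,50,360,200,4))
E
```

```text
t 12.53 pos [0.4647 0.166  0.1898] yaw 15.9 down [-0.003 -0.003 -1.   ] F [-0.1  -0.23 -0.24] w 0.997 q [ 2.940e-01 -4.900e-02  2.027e+00 -2.000e-03  1.167e+00  1.800e-02]
```

View pics/k_wrist.png

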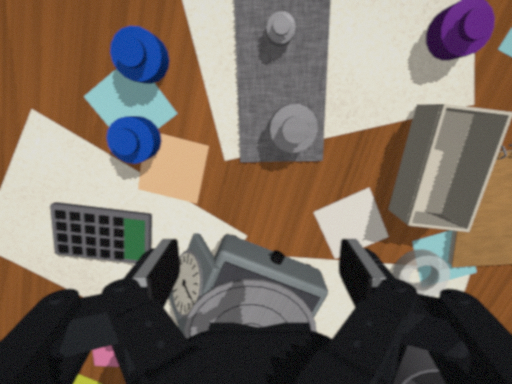

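View pics/k_c.png

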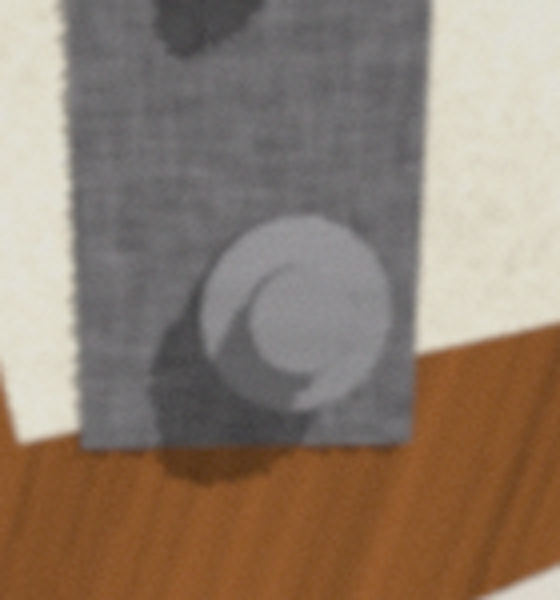

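```bash
python3 - <<'E'
from h import *
c=np.load("k_cal.npy",allow_pickle=True).item()
a=onz(c,295.9,129.1,.045);b=onz(c,293.6,127.6,.03);print(a,b)
s=st()
p=(a+b)/2+0.003*np.array([-0.28,0.96,0])
print(p,rel([p[0],p[1],0.08],Rtool(16)),rel([p[0],p[1],0.008],Rtool(16)))
E
```

```text
[0.48676961 0.22795279 0.045     ] [0.48605552 0.22828168 0.03      ]
t 12.58 pos [0.4646 0.1662 0.1895] yaw 15.9 down [-0.003 -0.003 -1.   ] F [-0.09 -0.22 -0.58] w 0.993 q [ 2.950e-01 -4.900e-02  2.028e+00 -2.000e-03  1.167e+00  1.700e-02]
[0.48557256 0.23099724 0.0375    ] [-5.68, 10.92, 3.84, 0.2, -0.1, 0.1] [-5.69, 18.12, 3.87, 0.2, -0.1, 0.1]
```

Call:
play_rows(series="-5.7 8 3.9 0 0 0 8.5;-5.7 11 3.9 0 0 0 8.5;-5.7 11 3.9 0 0 0 8.5;-5.7 11 3.9 0 0 0 8.5;-5.7 14 3.9 0 0 0 8.5;-5.7 16.5 3.9 0 0 0 8.5;-5.7 18.1 3.9 0 0 0 8.5;-5.7 18.1 3.9 0 0 0 8.5;-5.7 18.1 3.9 0 0 0 6;-5.7 18.1 3.9 0 0 0 4.5;-5.7 18.1 3.9 0 0 0 4.5;-5.7 18.1 3.9 0 0 0 4.5", newtons=50)

```text
time: 13.58
tool_pos: [0.4866, 0.2317, 0.0104]
tcp_rot: [-1.331, 1.002, -1.002]
wrist_force: [-3.7, 0.9, 5.7]
width: 0.589
```

```bash
python3 - <<'E'
from h import *
s=st()
im=bot.read_camera('wrist'); cv2.imwrite("pics/l_wrist.png",im)
s=st()
E
```

```text
t 13.58 pos [0.4866 0.2317 0.0104] yaw 15.9 down [-0.002 -0.002 -1.   ] F [-3.75  0.85  5.68] w 0.589 q [ 3.990e-01  2.530e-01  2.074e+00 -2.000e-03  8.180e-01  1.220e-01]
t 13.63 pos [0.4865 0.2318 0.0104] yaw 15.9 down [-0.002 -0.002 -1.   ] F [-4.2  -0.43  6.8 ] w 0.589 q [ 3.990e-01  2.530e-01  2.074e+00 -2.000e-03  8.170e-01  1.220e-01]
```

View pics/l_wrist.png

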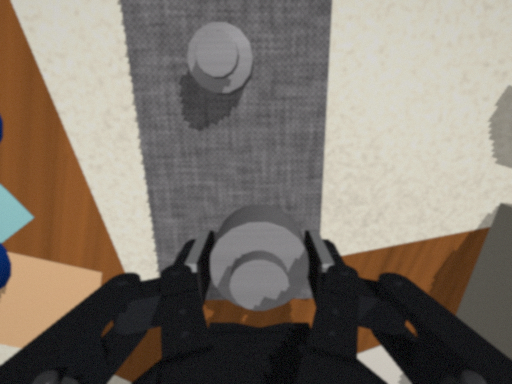

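Call:
play_rows(series="0 0 0 0 0 0 4.5;0 -1 0 0 0 0 4.5;0 -3 0 0 0 0 4.5;0 -6 0 0 0 0 4.5;0 -10 0 0 0 0 4.5;0 -14 0 0 0 0 4.5;0 -14 0 0 0 0 4.5;0 -14 0 0 0 0 4.5")

```text
time: 14.3
tool_pos: [0.4895, 0.2331, 0.1546]
tcp_rot: [-1.323, 0.998, -1.005]
wrist_force: [0.1, -0.3, -4.6]
width: 0.586
```

```bash
python3 - <<'E'
from h import *
s=st()
print(rel([0.5025,-0.0035,0.15],Rtool(16)))
E
```

```text
t 14.3 pos [0.4895 0.2331 0.1546] yaw 15.9 down [ 0.006  0.001 -1.   ] F [ 0.11 -0.29 -4.6 ] w 0.586 q [ 0.399  0.072  1.974 -0.002  1.09   0.122]
[23.11, 0.45, -5.25, -0.4, -0.1, 0.0]
```

Call:
play_rows(series="23 0 -5.2 -0.3 0 0 4.5;23 0 -5.2 -0.3 0 0 4.5;23 0 -5.2 -0.3 0 0 4.5;23 0 -5.2 -0.3 0 0 4.5;23 0 -5.2 -0.3 0 0 4.5;23 0 -5.2 -0.3 0 0 4.5;23 0 -5.2 -0.3 0 0 4.5;23 0 -5.2 -0.3 0 0 4.5;23 0 -5.2 -0.3 0 0 4.5;23 0 -5.2 -0.3 0 0 4.5")

```text
time: 15.13
tool_pos: [0.5014, -0.0014, 0.1531]
tcp_rot: [-1.329, 1.002, -1.0]
wrist_force: [0.4, 0.6, -4.6]
width: 0.581
```

```bash
python3 - <<'E'
from h import *
s=st()
c=cal('wrist');im=bot.read_camera('wrist'); cv2.imwrite("pics/m_c.png",crop(im,160,110,360,300,4)[:600]); np.save("m_cal.npy",c,allow_pickle=True)
s=st()
E
```

```text
t 15.13 pos [ 0.5014 -0.0014  0.1531] yaw 16.0 down [-0.002  0.    -1.   ] F [ 0.43  0.56 -4.65] w 0.581 q [-0.053 -0.     2.052 -0.     1.092 -0.331]
t 15.18 pos [ 0.5018 -0.0013  0.1534] yaw 16.0 down [-0.001 -0.    -1.   ] F [ 0.81 -0.37 -4.81] w 0.591 q [-0.052 -0.     2.051 -0.     1.092 -0.332]
```

View pics/m_c.png

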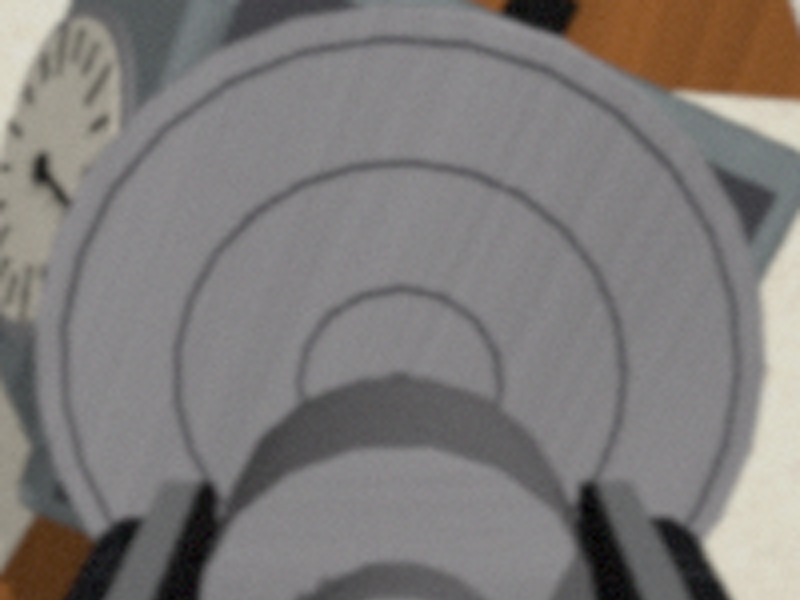

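```bash
python3 - <<'E'
from h import *
c=np.load("m_cal.npy",allow_pickle=True).item()
tx=Rtool(16)[:,0]
a=onz(c,258,221.2,.1727)+.026*tx; b=onz(c,258.5,203.5,.1457)+.026*tx
d=onz(c,260,204.1,.085); print(a,b,"pan",d, "move tool", Rtool(16).T@(d-(a+b)/2))
s=st()
E
```

```text
[ 0.50289101 -0.00564033  0.1727    ] [ 0.50316789 -0.00594136  0.1457    ] pan [ 0.50301246 -0.00153078  0.085     ] move tool [-0.00409972  0.0742      0.0011579 ]
t 15.18 pos [ 0.5018 -0.0013  0.1534] yaw 16.0 down [-0.001 -0.    -1.   ] F [ 0.81 -0.37 -4.81] w 0.591 q [-0.052 -0.     2.051 -0.     1.092 -0.332]
```

Call:
play_rows(series="-0.4 2 0.1 0 0 0 4.5;-0.4 3.5 0.1 0 0 0 4.5;-0.4 4.6 0.1 0 0 0 4.5;-0.4 5.2 0.1 0 0 0 4.5;-0.4 5.5 0.1 0 0 0 4.5;-0.4 5.5 0.1 0 0 0 4.5;-0.4 5.5 0.1 0 0 0 4.5")

```text
time: 15.77
tool_pos: [0.5021, 0.003, 0.099]
tcp_rot: [-1.329, 1.0, -1.001]
wrist_force: [0.4, -0.5, -4.2]
width: 0.586
```

```bash
python3 - <<'E'
from h import *
s=st()
c=cal('wrist');im=bot.read_camera('wrist'); cv2.imwrite("pics/n_c.png",crop(im,160,140,360,290,4)); np.save("n_cal.npy",c,allow_pickle=True)
s=st()
E
```

```text
t 15.77 pos [0.5021 0.003  0.099 ] yaw 16.0 down [ 0. -0. -1.] F [ 0.39 -0.48 -4.25] w 0.586 q [-0.044  0.062  2.099 -0.     0.981 -0.323]
t 15.82 pos [0.5024 0.0029 0.0993] yaw 16.0 down [ 0.001 -0.    -1.   ] F [ 0.33  0.5  -4.91] w 0.588 q [-0.044  0.062  2.098 -0.     0.981 -0.323]
```

View pics/n_c.png

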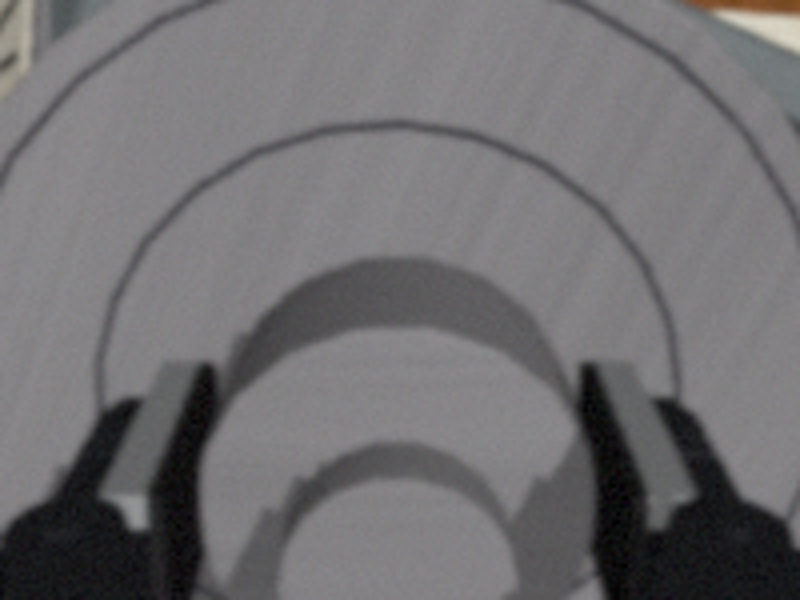

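```bash
python3 - <<'E'
from h import *
c=np.load("n_cal.npy",allow_pickle=True).item()
tx=Rtool(16)[:,0]
f=lambda u,v,z: onz(c,160+u/4-.4,140+v/4-.4,z)
a=f(390,124,.085)+.047*tx; l=f(98,385,.085); r=f(680,385,.085)
print("pan",a,"lr",(l+r)/2,np.linalg.norm(r-l)/2)
for z in (.0899,.0919,.094): b=f(395,257,z)+.026*tx; print("weight",b, "move",np.round(1000*Rtool(16).T@((a+(l+r)/2)/2-b),1))
E
```

```text
pan [ 0.50387334 -0.00460779  0.085     ] lr [5.02221109e-01 3.84295141e-04 8.50000000e-02] 0.04558738934211945
weight [ 0.50396596 -0.00228354  0.0899    ] move [-0.4  4.9 -0.8]
weight [ 0.50377484 -0.00160723  0.0919    ] move [ 0.3  6.9 -0.8]
weight [ 0.50357416 -0.00089711  0.094     ] move [ 1.   9.  -0.8]
```

Call:
play_rows(series="0 0.3 0 0 0 0 4.5;0 0.5 0 0 0 0 4.5;0 0.7 0 0 0 0 4.5;0 0.8 0 0 0 0 4.5;0 0.9 0 0 0 0 4.5;0 1 0 0 0 0 4.5;0 1.1 0 0 0 0 4.5;0 1.2 0 0 0 0 4.5;0 1.3 0 0 0 0 4.5;0 1.3 0 0 0 0 4.5;0 1.3 0 0 0 0 4.5")

```text
time: 16.73
tool_pos: [0.5028, 0.0028, 0.0866]
tcp_rot: [-1.328, 0.999, -1.002]
wrist_force: [-0.0, -0.2, -0.4]
width: 0.591
```

```bash
python3 - <<'E'
from h import *
s=st()
E
```

```text
t 16.73 pos [0.5028 0.0028 0.0866] yaw 16.0 down [ 0.002 -0.    -1.   ] F [-0.01 -0.15 -0.41] w 0.591 q [-0.044  0.078  2.108 -0.     0.954 -0.323]
```

Call:
play_rows(series="0 0 0 0 0 0 5.5;0 0 0 0 0 0 6.5;0 0 0 0 0 0 7.5;0 0 0 0 0 0 8.5;0 0 0 0 0 0 8.5;0 -1 0 0 0 0 8.5;0 -3 0 0 0 0 8.5;0 -6 0 0 0 0 8.5;-4 -8 0 0 0 0 8.5;-4 -8 0 0 0 0 8.5;-4 -8 0 0 0 0 8.5;-4 -8 0 0 0 0 8.5")

```text
time: 17.73
tool_pos: [0.4916, 0.0413, 0.1668]
tcp_rot: [-1.328, 0.998, -1.001]
wrist_force: [-0.2, -0.3, -0.9]
width: 0.995
```

```bash
python3 - <<'E'
from h import *
s=st()
c=cal('wrist');im=bot.read_camera('wrist'); cv2.imwrite("pics/o_c.png",crop(im,130,110,390,305,3)); np.save("o_cal.npy",c,allow_pickle=True)
s=st()
E
```

```text
t 17.73 pos [0.4916 0.0413 0.1668] yaw 16.1 down [ 0.002 -0.001 -1.   ] F [-0.21 -0.27 -0.93] w 0.995 q [ 3.400e-02 -3.200e-02  2.056e+00 -1.000e-03  1.116e+00 -2.470e-01]
t 17.78 pos [0.4911 0.041  0.166 ] yaw 16.1 down [ 0.001 -0.001 -1.   ] F [0.36 0.73 0.36] w 1.001 q [ 3.300e-02 -3.100e-02  2.057e+00 -1.000e-03  1.116e+00 -2.470e-01]
```

View pics/o_c.png

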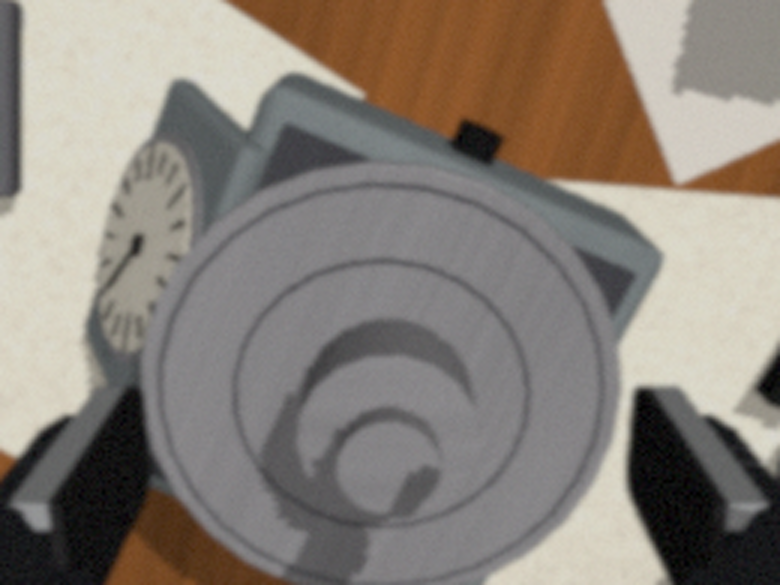

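Call:
play_rows(series="0 0 0 0 0 0 8.5;0 0 0 0 0 0 8.5;0 0 0 0 0 0 8.5;0 0 0 0 0 0 8.5;0 0 0 0 0 0 8.5;0 0 0 0 0 0 8.5;0 0 0 0 0 0 8.5;0 0 0 0 0 0 8.5;0 0 0 0 0 0 8.5;0 0 0 0 0 0 8.5;0 0 0 0 0 0 8.5;0 0 0 0 0 0 8.5")

```text
time: 18.78
tool_pos: [0.4911, 0.041, 0.166]
tcp_rot: [-1.329, 0.999, -1.001]
wrist_force: [-0.2, -0.3, -0.2]
width: 0.994
```

Call:
play_rows(series="2 0 0 0 0 0 8.5;4.4 0 0 0 0 0 8.5;4.4 3 0 0 0 0 8.5;4.4 5.5 0 0 0 0 8.5;4.4 7 0 0 0 0 8.5;4.4 7.9 0 0 0 0 8.5;4.4 7.9 0 0 0 0 8.5;4.4 7.9 0 0 0 0 6.5;4.4 7.9 0 0 0 0 4.5;4.4 7.9 0 0 0 0 4.5;4.4 7.9 0 0 0 0 4.5;4.4 7.9 0 0 0 0 4.5", newtons=50)

```text
time: 19.78
tool_pos: [0.5044, -0.0013, 0.0883]
tcp_rot: [-1.328, 0.997, -1.003]
wrist_force: [0.2, -0.1, 1.6]
width: 0.586
```

```bash
python3 - <<'E'
from h import *
s=st()
c=cal('wrist');im=bot.read_camera('wrist'); cv2.imwrite("pics/p_w.png",im)
s=st()
E
```

```text
t 19.78 pos [ 0.5044 -0.0013  0.0883] yaw 16.1 down [ 0.003 -0.001 -1.   ] F [ 0.22 -0.13  1.63] w 0.586 q [-5.100e-02  7.800e-02  2.104e+00 -1.000e-03  9.560e-01 -3.310e-01]
t 19.83 pos [ 0.5045 -0.0013  0.0882] yaw 16.1 down [ 0.003 -0.001 -1.   ] F [ 0.58 -0.61  1.75] w 0.583 q [-5.100e-02  7.800e-02  2.104e+00 -1.000e-03  9.560e-01 -3.310e-01]
```

View pics/p_w.png

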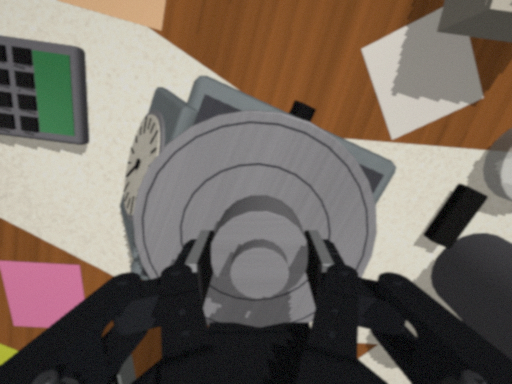

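Call:
play_rows(series="0 -0.6 0 0 0 0 4.5;0 -1.5 0 0 0 0 4.5;0 -3 0 0 0 0 4.5;0 -5 0 0 0 0 4.5;0 -7 0 0 0 0 4.5;0 -7 0 0 0 0 4.5;0 -7 0 0 0 0 4.5")

```text
time: 20.42
tool_pos: [0.5051, -0.0013, 0.1593]
tcp_rot: [-1.326, 0.995, -1.004]
wrist_force: [-0.1, -0.2, -5.3]
width: 0.589
```

```bash
python3 - <<'E'
from h import *
s=st()
print(rel([0.4725,0.236,0.08],Rtool(16)),rel([0.4725,0.236,0.013],Rtool(16)))
E
```

```text
t 20.42 pos [ 0.5051 -0.0013  0.1593] yaw 16.1 down [ 0.006 -0.001 -1.   ] F [-0.08 -0.17 -5.31] w 0.589 q [-5.100e-02 -4.000e-03  2.043e+00 -1.000e-03  1.096e+00 -3.320e-01]
[-23.73, 7.89, 3.39, -0.3, 0.1, 0.2] [-23.74, 14.59, 3.36, -0.3, 0.1, 0.2]
```

Call:
play_rows(series="-23.7 0 3.4 -0.3 0 0 4.5;-23.7 0 3.4 -0.3 0 0 4.5;-23.7 0 3.4 -0.3 0 0 4.5;-23.7 1 3.4 -0.3 0 0 4.5;-23.7 2 3.4 -0.3 0 0 4.5;-23.7 4 3.4 -0.3 0 0 4.5;-23.7 6 3.4 -0.3 0 0 4.5;-23.7 8 3.4 -0.3 0 0 4.5;-23.7 10 3.4 -0.3 0 0 4.5;-23.7 12 3.4 -0.3 0 0 4.5;-23.7 12.5 3.4 -0.3 0 0 4.5;-23.7 12.5 3.4 -0.3 0 0 4.5")

```text
time: 21.42
tool_pos: [0.4694, 0.2342, 0.0303]
tcp_rot: [-1.338, 1.002, -1.0]
wrist_force: [0.2, 0.1, -4.3]
width: 0.585
```

```bash
python3 - <<'E'
from h import *
s=st()
c=cal('wrist');im=bot.read_camera('wrist'); cv2.imwrite("pics/q_w.png",im)
s=st()
print(rel([0.4725,0.236,0.013],Rtool(16)))
E
```

```text
t 21.42 pos [0.4694 0.2342 0.0303] yaw 16.1 down [-0.006 -0.006 -1.   ] F [ 0.18  0.15 -4.28] w 0.585 q [ 0.417  0.203  2.091 -0.004  0.856  0.139]
t 21.47 pos [0.4712 0.2349 0.0321] yaw 16.1 down [-0.003 -0.004 -1.   ] F [-0.52  0.08 -4.7 ] w 0.584 q [ 0.417  0.201  2.088 -0.004  0.857  0.139]
[-0.08, 1.91, 0.16, 0.2, 0.1, 0.2]
```

View pics/q_w.png

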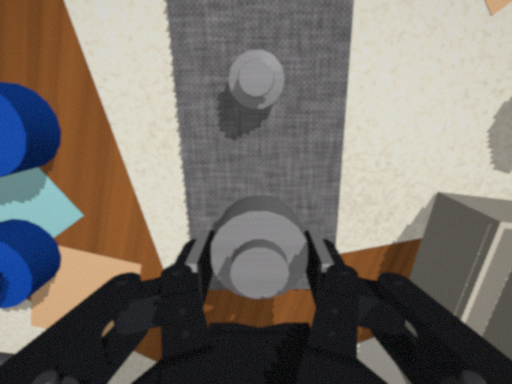

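Call:
play_rows(series="0 0.8 0.1 0 0 0 4.5;0 1.3 0.1 0 0 0 4.5;0 1.6 0.1 0 0 0 4.5;0 1.8 0.1 0 0 0 4.5;0 1.9 0.1 0 0 0 4.5;0 1.9 0.1 0 0 0 4.5;0 1.9 0.1 0 0 0 5.5;0 1.9 0.1 0 0 0 7;0 1.9 0.1 0 0 0 8.5;0 1.9 0.1 0 0 0 8.5;0 0 0.1 0 0 0 8.5;0 -3 0.1 0 0 0 8.5")

```text
time: 22.47
tool_pos: [0.4693, 0.2341, 0.0596]
tcp_rot: [-1.34, 1.004, -0.999]
wrist_force: [0.0, -0.1, 0.1]
width: 0.998
```

```bash
python3 - <<'E'
from h import *
s=st()
# tub view: long axis approx along y w/ tilt; put camera over tub
print(rel([0.57,0.22,0.22],Rtool(16)), rel([0.62,0.16,0.22],Rtool(5)))
E
```

```text
t 22.47 pos [0.4693 0.2341 0.0596] yaw 16.1 down [-0.009 -0.007 -1.   ] F [ 0.04 -0.1   0.1 ] w 0.998 q [ 0.417  0.162  2.072 -0.003  0.919  0.139]
[4.21, -16.12, 9.11, 0.6, 0.1, 0.2] [11.36, -16.12, 12.25, 0.6, 11.1, 0.3]
```

```bash
python3 - <<'E'
from h import *
s=st()
print(rel([0.645,0.15,0.22],Rtool(8)))
E
```

```text
t 22.47 pos [0.4693 0.2341 0.0596] yaw 16.1 down [-0.009 -0.007 -1.   ] F [ 0.04 -0.1   0.1 ] w 0.998 q [ 0.417  0.162  2.072 -0.003  0.919  0.139]
[13.01, -16.14, 14.38, 0.6, 8.1, 0.3]
```

Call:
play_rows(series="0 -4 0 0.3 0 0 8.5;0 -8 0 0.5 0 0 8.5;4 -12 4 0.5 3 0 8.5;13 -16 14.4 0.5 8 0 8.5;13 -16 14.4 0.5 8 0 8.5;13 -16 14.4 0.5 8 0 8.5;13 -16 14.4 0.5 8 0 8.5;13 -16 14.4 0.5 8 0 8.5;13 -16 14.4 0.5 8 0 8.5;13 -16 14.4 0.5 8 0 8.5")

```text
time: 23.3
tool_pos: [0.6447, 0.15, 0.2181]
tcp_rot: [-1.278, 1.105, -1.108]
wrist_force: [-0.3, -0.1, -0.1]
width: 0.999
```

```bash
python3 - <<'E'
from h import *
s=st()
c=cal('wrist');im=bot.read_camera('wrist'); cv2.imwrite("pics/r_w.png",im); np.save("r_cal.npy",c,allow_pickle=True)
s=st()
cv2.imwrite("pics/r_scene.png",bot.read_camera('scene'))
E
```

```text
t 23.3 pos [0.6447 0.15   0.2181] yaw 8.0 down [-0.002 -0.005 -1.   ] F [-0.31 -0.1  -0.13] w 0.999 q [ 0.193  0.25   1.646 -0.005  1.249  0.055]
t 23.35 pos [0.6438 0.1504 0.2176] yaw 8.1 down [-0.003 -0.005 -1.   ] F [-0.35 -0.48  0.68] w 0.997 q [ 0.194  0.249  1.648 -0.005  1.249  0.055]
```

View pics/r_w.png

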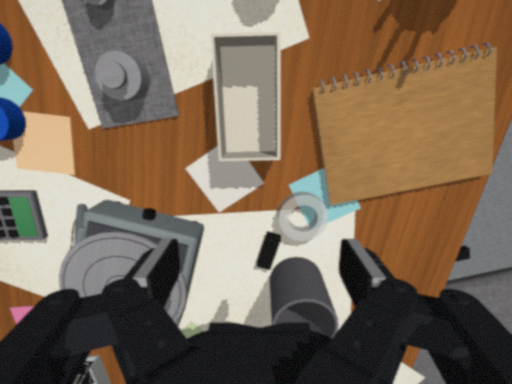

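View pics/r_scene.png

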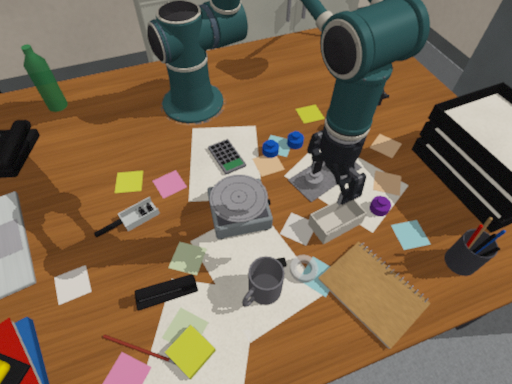

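```bash
python3 - <<'E'
from h import *
im=cv2.imread("pics/r_w.png"); cv2.imwrite("pics/r_c.png",crop(im,195,20,300,170,4))
E
```

```text
(no output)
```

View pics/r_c.png

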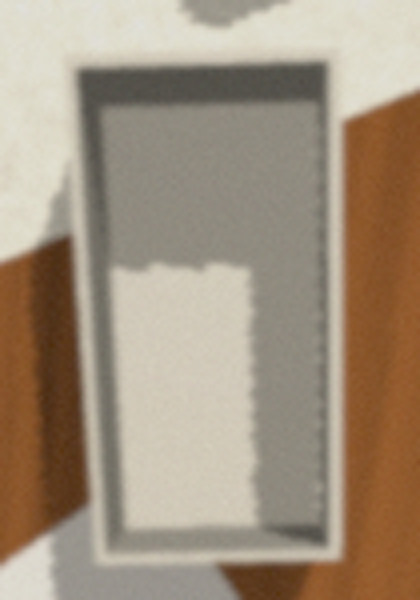

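```bash
python3 - <<'E'
from h import *
c=np.load("r_cal.npy",allow_pickle=True).item()
f=lambda u,v,z: onz(c,195+u/4-.4,20+v/4-.4,z)
P=np.array([f(73,58,.05),f(340,53,.05),f(341,558,.05),f(97,562,.05)]); print(np.round(P,4),"ctr",P.mean(0))
print("sides",[round(np.linalg.norm(P[i]-P[(i+1)%4]),4) for i in range(4)])
wd=(P[1]-P[0]+P[2]-P[3]); ld=(P[0]-P[3]+P[1]-P[2]); print("yaw width",np.degrees(np.arctan2(wd[1],wd[0])),"yaw len-90",np.degrees(np.arctan2(ld[1],ld[0]))-90)
# scene check
S=cal('scene'); print([np.round(proj(S,p),1).tolist() for p in P])
s=st()
R0=R.from_rotvec(s['tcp_rot']).as_matrix(); o=np.array(s['tool_pos'])
print("tool-coord ctr",R0.T@(P.mean(0)-o))
im=cv2.imread("pics/r_scene.png"); cv2.imwrite("pics/r_sc.png",crop(im,290,180,400,260,6))
E
```

```text
[[0.5788 0.2873 0.05  ]
 [0.6452 0.2977 0.05  ]
 [0.6661 0.1713 0.05  ]
 [0.5972 0.1604 0.05  ]] ctr [0.62182977 0.22916207 0.05      ]
sides [np.float64(0.0672), np.float64(0.1282), np.float64(0.0698), np.float64(0.1282)]
yaw width 8.958656576969183 yaw len-90 8.829345882855193
[[350.1, 195.1], [366.5, 213.4], [326.9, 235.0], [310.6, 214.4]]
t 23.4 pos [0.6434 0.1507 0.2175] yaw 8.1 down [-0.003 -0.005 -1.   ] F [ 0.2  -0.29 -1.14] w 0.995 q [ 0.195  0.249  1.648 -0.005  1.249  0.055]
tool-coord ctr [-0.08159166  0.16714832 -0.00965372]
```

View pics/r_sc.png

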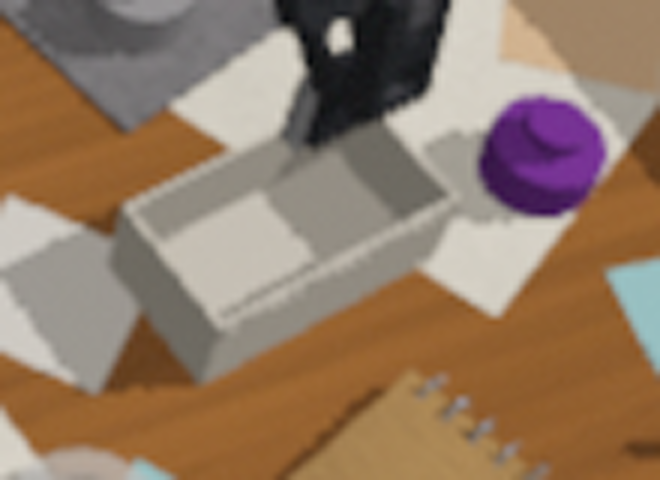

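```bash
python3 - <<'E'
from h import *
s=st()
print(rel([0.622,0.2295,0.10],Rtool(9)),rel([0.622,0.2295,0.016],Rtool(9)))
D=np.array([[.2648,1.6054,.6743,.2299],[-.159,2.014,.4624,.2491],[-.059,1.981,.5013,.2192],[.251,2.08,.5379,.0089],[.25,1.646,.6619,.2181],[.08,2.101,.5037,.089],[.253,2.074,.5389,.0104]])
A=[];b=[]
for q2,q3,r,z in D:
    a=q2+q3
    A.append([1,0,np.sin(q2),np.sin(a),np.cos(a)]);b.append(r)
    A.append([0,1,np.cos(q2),np.cos(a),-np.sin(a)]);b.append(z)
x,res,_,_=np.linalg.lstsq(np.array(A),np.array(b),rcond=None); print("a1,d,L2,A,B",np.round(x,4),"resid",np.abs(np.array(A)@x-b).max())
E
```

```text
t 23.4 pos [0.6434 0.1507 0.2175] yaw 8.1 down [-0.003 -0.005 -1.   ] F [ 0.2  -0.29 -1.14] w 0.995 q [ 0.195  0.249  1.648 -0.005  1.249  0.055]
[-8.17, 11.71, -0.96, 0.2, -0.9, 0.3] [-8.21, 20.11, -0.93, 0.2, -0.9, 0.3]
a1,d,L2,A,B [ 0.0008 -0.0959  0.5102  0.5649 -0.    ] resid 0.0010317585469731272
```

Call:
play_rows(series="-8.2 8 -1 0 -1 0 8.5;-8.2 11.7 -1 0 -1 0 8.5;-8.2 11.7 -1 0 -1 0 8.5;-8.2 11.7 -1 0 -1 0 8.5;-8.2 11.7 -1 0 -1 0 8.5;-8.2 13 -1 0 -1 0 8.5", newtons=25)

```text
time: 23.9
tool_pos: [0.6211, 0.2311, 0.0881]
tcp_rot: [-1.287, 1.088, -1.092]
wrist_force: [0.3, -0.0, 1.5]
width: 0.996
```

```bash
python3 - <<'E'
from h import *
s=st()
c=cal('wrist');im=bot.read_camera('wrist'); cv2.imwrite("pics/s_w.png",im); np.save("s_cal.npy",c,allow_pickle=True)
s=st()
print(rel([0.622,0.2295,0.016],Rtool(9)))
E
```

```text
t 23.9 pos [0.6211 0.2311 0.0881] yaw 9.3 down [-0.002 -0.005 -1.   ] F [ 0.31 -0.05  1.51] w 0.996 q [ 0.321  0.36   1.757 -0.005  1.028  0.162]
t 23.95 pos [0.6206 0.23   0.0856] yaw 9.2 down [-0.004 -0.006 -1.   ] F [-0.5  -0.34 -1.45] w 0.996 q [ 0.32   0.362  1.759 -0.005  1.026  0.162]
[0.03, 6.96, 0.16, 0.3, 0.2, 0.3]
```

View pics/s_w.png

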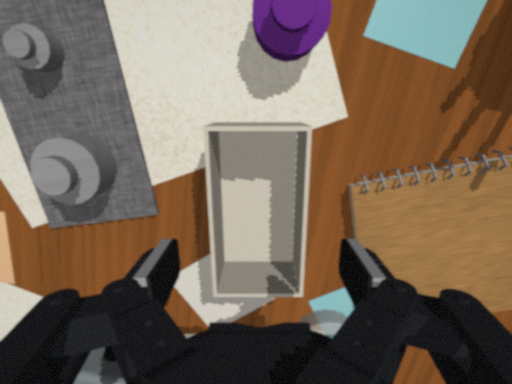

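```bash
python3 - <<'E'
from h import *
c=np.load("s_cal.npy",allow_pickle=True).item()
P=np.array([onz(c,206,125,.05),onz(c,312,123.5,.05),onz(c,304,296,.05),onz(c,212,298,.05)])
print(P.mean(0),[round(np.linalg.norm(P[i]-P[(i+1)%4]),4) for i in range(4)])
wd=(P[1]-P[0]+P[2]-P[3]); ld=(P[0]-P[3]+P[1]-P[2]); print("yaw width",np.degrees(np.arctan2(wd[1],wd[0])),"yaw len-90",np.degrees(np.arctan2(ld[1],ld[0]))-90)
s=st(); R0=R.from_rotvec(s['tcp_rot']).as_matrix(); print(R0.T@(P.mean(0)-np.array(s['tool_pos'])))
E
```

```text
[0.62145692 0.22972798 0.05      ] [np.float64(0.0678), np.float64(0.1306), np.float64(0.0718), np.float64(0.1316)]
yaw width 10.454486550999464 yaw len-90 8.918494552885875
t 23.95 pos [0.6206 0.23   0.0856] yaw 9.2 down [-0.004 -0.006 -1.   ] F [-0.5  -0.34 -1.45] w 0.996 q [ 0.32   0.362  1.759 -0.005  1.026  0.162]
[0.00019836 0.03561477 0.00099226]
```

Well centred (1 mm). Descend and close.

Call:
play_rows(series="0 2 0.1 0.3 0 0 8.5;0 4 0.1 0.3 0 0 8.5;0 5.5 0.1 0.3 0 0 8.5;0 6.6 0.1 0.3 0 0 8.5;0 6.9 0.1 0.3 0 0 8.5;0 6.9 0.1 0.3 0 0 8.5;0 6.9 0.1 0.3 0 0 7.5;0 6.9 0.1 0.3 0 0 6.5;0 6.9 0.1 0.3 0 0 6.5;0 6.9 0.1 0.3 0 0 6.5;0 6.9 0.1 0.3 0 0 6.5;0 6.9 0.1 0.3 0 0 6.5", newtons=25)

```text
time: 24.95
tool_pos: [0.6225, 0.2301, 0.0181]
tcp_rot: [-1.282, 1.085, -1.095]
wrist_force: [0.5, -0.2, 5.3]
width: 0.815
```

```bash
python3 - <<'E'
from h import *
s=st()
E
```

```text
t 24.95 pos [0.6225 0.2301 0.0181] yaw 9.2 down [ 0.004 -0.004 -1.   ] F [ 0.51 -0.19  5.32] w 0.815 q [ 0.319  0.438  1.796 -0.007  0.905  0.163]
```

Call:
play_rows(series="0 0 0 0 0 0 6.5;0 -1 0 0 0 0 6.5;0 -3 0 0 0 0 6.5;0 -6 0 0 0 0 6.5;0 -10 0 0 0 0 6.5;0 -14 0 0 0 0 6.5;0 -14 0 0 0 0 6.5;0 -14 0 0 0 0 6.5")

```text
time: 25.62
tool_pos: [0.6243, 0.2316, 0.1628]
tcp_rot: [-1.275, 1.081, -1.097]
wrist_force: [-0.1, 0.0, -0.7]
width: 0.815
```

```bash
python3 - <<'E'
from h import *
s=st()
im=bot.read_camera('wrist'); cv2.imwrite("pics/t_w.png",im)
s=st()
print(rel([0.502,-0.003,0.155],Rtool(90)))
print(rel([0.58,0.15,0.155],Rtool(40)))
E
```

```text
t 25.62 pos [0.6243 0.2316 0.1628] yaw 9.2 down [ 0.011 -0.002 -1.   ] F [-0.1   0.04 -0.74] w 0.815 q [ 0.321  0.288  1.702 -0.006  1.141  0.162]
t 25.67 pos [0.6224 0.2309 0.1597] yaw 9.2 down [ 0.006 -0.004 -1.   ] F [ 0.21 -0.34 -1.82] w 0.811 q [ 0.321  0.291  1.706 -0.006  1.141  0.162]
[21.16, 0.48, -15.64, -0.1, -80.8, 0.4]
[7.31, 0.47, -5.48, -0.2, -30.8, 0.3]
```

View pics/t_w.png

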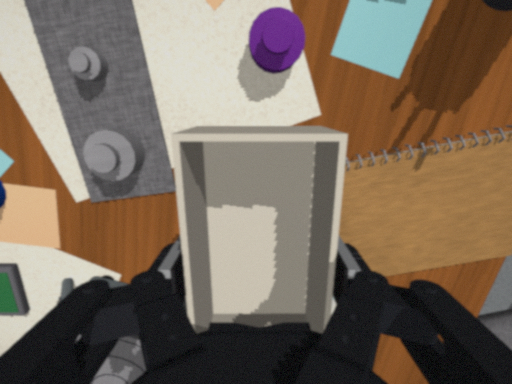

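Call:
play_rows(series="21.2 0.5 -15.6 0 -81 0 6.5;21.2 0.5 -15.6 0 -81 0 6.5;21.2 0.5 -15.6 0 -81 0 6.5;21.2 0.5 -15.6 0 -81 0 6.5;21.2 0.5 -15.6 0 -81 0 6.5;21.2 0.5 -15.6 0 -81 0 6.5;21.2 0.5 -15.6 0 -81 0 6.5;21.2 0.5 -15.6 0 -81 0 6.5;21.2 0.5 -15.6 0 -81 0 6.5;21.2 0.5 -15.6 0 -81 0 6.5;21.2 0.5 -15.6 0 -81 0 6.5;21.2 0.5 -15.6 0 -81 0 6.5")

```text
time: 26.67
tool_pos: [0.5001, -0.0034, 0.1521]
tcp_rot: [-1.574, -0.008, 0.007]
wrist_force: [0.3, 0.3, -0.6]
width: 0.817
```

```bash
python3 - <<'E'
from h import *
s=st()
im=bot.read_camera('wrist'); cv2.imwrite("pics/u_w.png",im)
cv2.imwrite("pics/u_t.png",crop(bot.read_camera('top'),190,120,350,250,5)); cv2.imwrite("pics/u_s.png",crop(bot.read_camera('scene'),170,130,310,250,5))
s=st()
print(rel([0.502,-0.003,0.12],Rtool(90)))
E
```

```text
t 26.67 pos [ 0.5001 -0.0034  0.1521] yaw 90.5 down [ 0.001 -0.003 -1.   ] F [ 0.26  0.3  -0.61] w 0.817 q [-0.054 -0.003  2.057 -0.004  1.087 -1.632]
t 26.82 pos [ 0.5006 -0.0032  0.1527] yaw 90.1 down [ 0.002 -0.003 -1.   ] F [-0.52 -0.29 -1.17] w 0.814 q [-0.054 -0.004  2.056 -0.004  1.087 -1.625]
[0.13, 3.27, 0.03, 0.2, 0.1, 0.1]
```

View pics/u_w.png

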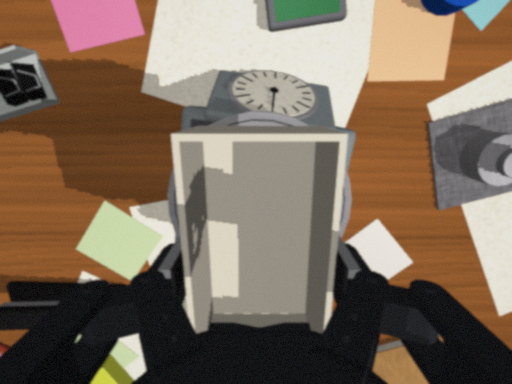

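View pics/u_s.png

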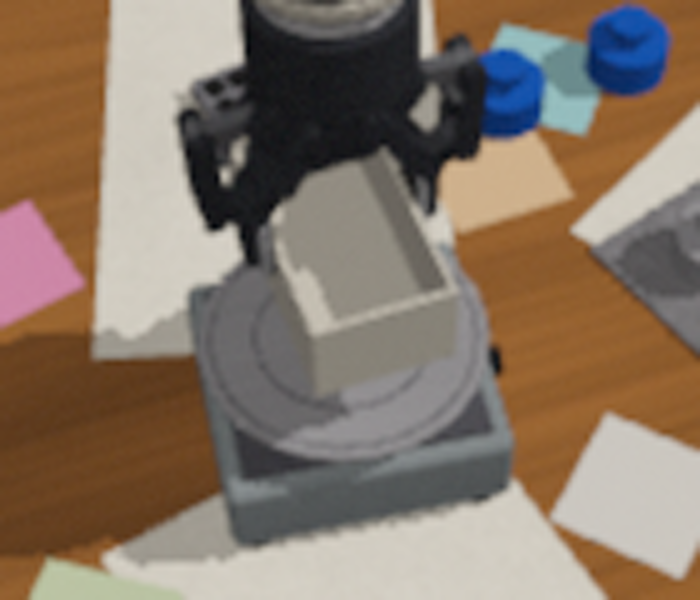

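```bash
python3 - <<'E'
from h import *
s=st(); c=cal('wrist'); z=0.1527+.032
a=onz(c,172,136,z); b=onz(c,353,131.5,z); print(a,b,np.linalg.norm(a-b)); m=(a+b)/2; d=(b-a); print("yaw",np.degrees(np.arctan2(d[1],d[0])))
tx=Rtool(90)[:,0]; print("ctr",m+0.065*tx)
e=onz(c,190,330,z);f=onz(c,330,330,z); print("near",e,f,(e+f)/2)
S=cal('scene')
g=lambda u,v,z: onz(S,170+u/5-.4,130+v/5-.4,z)
print("scene outer rim corners", g(322,332,z), g(455,292,z), "mid",(g(322,332,z)+g(455,292,z))/2, "ctr", (g(322,332,z)+g(455,292,z))/2-np.array([.065,0,0]))
E
```

```text
t 26.82 pos [ 0.5006 -0.0032  0.1527] yaw 90.1 down [ 0.002 -0.003 -1.   ] F [-0.52 -0.29 -1.17] w 0.814 q [-0.054 -0.004  2.056 -0.004  1.087 -1.625]
[ 0.43794901 -0.0374956   0.1847    ] [0.43605053 0.03402141 0.1847    ] 0.07154220781609968
yaw 91.52060995076822
ctr [ 0.50199977 -0.00173709  0.1847    ]
near [ 0.53297398 -0.03714328  0.1847    ] [0.53264945 0.03244042 0.1847    ] [ 0.53281172 -0.00235143  0.1847    ]
scene outer rim corners [ 0.56511153 -0.0332729   0.1847    ] [0.5651517  0.03037114 0.1847    ] mid [ 0.56513162 -0.00145088  0.1847    ] ctr [ 0.50013162 -0.00145088  0.1847    ]
```

Call:
play_rows(series="0.1 1.5 -0.1 0 0 0 6.5;0.1 3 -0.1 0 0 0 6.5;0.1 4 -0.1 0 0 0 6.5;0.1 4.5 -0.1 0 0 0 6.5;0.1 4.8 -0.1 0 0 0 6.5;0.1 5 -0.1 0 0 0 6.5;0.1 5.1 -0.1 0 0 0 6.5;0.1 5.2 -0.1 0 0 0 6.5;0.1 5.2 -0.1 0 0 0 6.5;0.1 5.2 -0.1 0 0 0 6.5")

```text
time: 27.65
tool_pos: [0.5023, -0.0044, 0.1013]
tcp_rot: [-1.574, -0.004, -0.001]
wrist_force: [-1.3, 1.1, 0.7]
width: 0.812
```

```bash
python3 - <<'E'
from h import *
s=st()
E
```

```text
t 27.65 pos [ 0.5023 -0.0044  0.1013] yaw 90.1 down [ 0.003 -0.003 -1.   ] F [-1.3   1.13  0.74] w 0.812 q [-0.056  0.057  2.099 -0.004  0.982 -1.627]
```

Call:
play_rows(series="0 0 0 0 0 0 7.5;0 0 0 0 0 0 8.5;0 0 0 0 0 0 8.5;0 0 0 0 0 0 8.5;0 0 0 0 0 0 8.5;0 -1 0 0 0 0 8.5;0 -3 0 0 0 0 8.5;0 -6 0 0 0 0 8.5;0 -9 0 0 0 0 8.5;0 -12 0 0 0 0 8.5;0 -12 0 0 0 0 8.5;0 -12 0 0 0 0 8.5")

```text
time: 28.65
tool_pos: [0.5038, -0.0041, 0.2248]
tcp_rot: [-1.575, -0.009, -0.006]
wrist_force: [0.6, -0.5, -0.8]
width: 0.994
```

```bash
python3 - <<'E'
from h import *
s=st()
c=cal('wrist');im=bot.read_camera('wrist'); cv2.imwrite("pics/v_w.png",im); np.save("v_cal.npy",c,allow_pickle=True)
cv2.imwrite("pics/v_s.png",crop(bot.read_camera('scene'),100,130,300,270,4))
s=st()
# scoop pose from first top picture
T=cal('top')
f=lambda u,v,z: onz(T,220+u/4-.4,140+v/4-.4,z)
mA,mB,bA,bB=f(503,337,.025),f(527,403,.025),f(645,293,.025),f(668,358,.025)
h=f(762,297,.028)
print((mA+mB)/2,(bA+bB)/2,h)
print("view scoop", rel([0.46,-0.40,0.22],Rtool(16)))
E
```

```text
t 28.65 pos [ 0.5038 -0.0041  0.2248] yaw 90.1 down [ 0.009 -0.004 -1.   ] F [ 0.58 -0.52 -0.79] w 0.994 q [-0.055 -0.065  1.976 -0.004  1.221 -1.627]
t 28.75 pos [ 0.5015 -0.004   0.2211] yaw 90.1 down [ 0.003 -0.003 -1.   ] F [ 0.1   0.98 -0.1 ] w 0.994 q [-0.055 -0.063  1.981 -0.004  1.221 -1.627]
[ 0.39827483 -0.2117562   0.025     ] [ 0.4258766  -0.30675426  0.025     ] [ 0.44306393 -0.37680664  0.028     ]
view scoop [-4.23, 0.24, -39.59, 0.1, 74.1, 0.3]
```

View pics/v_w.png

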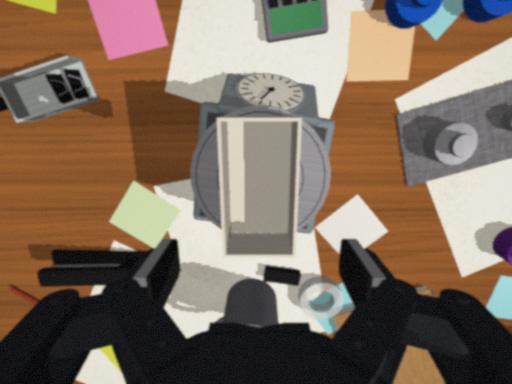

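View pics/v_s.png

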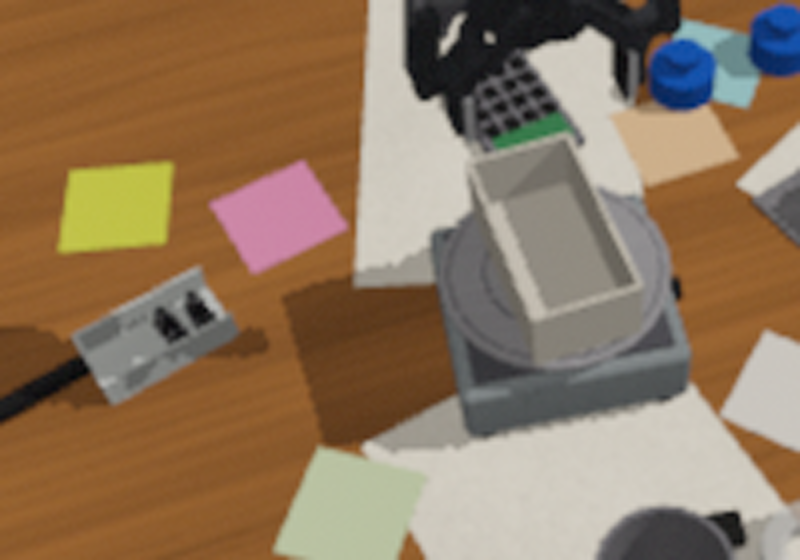

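```bash
python3 - <<'E'
from h import *
c=np.load("v_cal.npy",allow_pickle=True).item()
# image time pose: camera call started at 28.65
z=.1335
P=np.array([onz(c,217,118,z),onz(c,302,117,z),onz(c,297,254,z),onz(c,225,254.5,z)]); print("tub ctr",P.mean(0),[round(np.linalg.norm(P[i]-P[(i+1)%4]),4) for i in range(4)])
l=onz(c,191.5,173,.0835); r=onz(c,330.5,173,.0835); print("pan lr mid",(l+r)/2,np.linalg.norm(l-r))
S=cal('scene'); g=lambda u,v,z: onz(S,100+u/4-.4,130+v/4-.4,z)
Q=np.array([g(533,322,z),g(640,288,z),g(574,138,z),g(470,165,z)]); print("scene tub ctr",Q.mean(0),[round(np.linalg.norm(Q[i]-Q[(i+1)%4]),4) for i in range(4)])
s=st(); print("view scoop", rel([0.445,-0.36,0.20],Rtool(16)))
E
```

```text
tub ctr [ 0.50197728 -0.00297735  0.1335    ] [np.float64(0.0699), np.float64(0.1269), np.float64(0.0691), np.float64(0.1268)]
pan lr mid [ 0.49736233 -0.00221698  0.0835    ] 0.14733656012490606
scene tub ctr [ 0.50420361 -0.00405524  0.1335    ] [np.float64(0.0673), np.float64(0.1241), np.float64(0.0694), np.float64(0.1266)]
t 28.75 pos [ 0.5015 -0.004   0.2211] yaw 90.1 down [ 0.003 -0.003 -1.   ] F [ 0.1   0.98 -0.1 ] w 0.994 q [-0.055 -0.063  1.981 -0.004  1.221 -1.627]
view scoop [-5.72, 2.22, -35.58, 0.1, 74.1, 0.3]
```

Call:
play_rows(series="-1 0 -4 0 7 0 8.5;-2 0 -8 0 14 0 8.5;-5.7 2.2 -35.6 0 74 0 8.5;-5.7 2.2 -35.6 0 74 0 8.5;-5.7 2.2 -35.6 0 74 0 8.5;-5.7 2.2 -35.6 0 74 0 8.5;-5.7 2.2 -35.6 0 74 0 8.5;-5.7 2.2 -35.6 0 74 0 8.5;-5.7 2.2 -35.6 0 74 0 8.5;-5.7 2.2 -35.6 0 74 0 8.5;-5.7 2.2 -35.6 0 74 0 8.5;-5.7 2.2 -35.6 0 74 0 8.5")

```text
time: 29.75
tool_pos: [0.4436, -0.36, 0.1976]
tcp_rot: [-1.329, 1.002, -1.001]
wrist_force: [-0.1, -0.1, -1.0]
width: 0.995
```

```bash
python3 - <<'E'
from h import *
s=st()
c=cal('wrist');im=bot.read_camera('wrist'); cv2.imwrite("pics/w_w.png",im); np.save("w_cal.npy",c,allow_pickle=True)
cv2.imwrite("pics/w_c.png",crop(im,180,40,340,240,4)[:,:])
s=st()
E
```

```text
t 29.75 pos [ 0.4436 -0.36    0.1976] yaw 16.0 down [-0.001 -0.    -1.   ] F [-0.06 -0.1  -1.01] w 0.995 q [-7.250e-01  9.300e-02  1.867e+00 -1.000e-03  1.182e+00 -1.003e+00]
t 29.8 pos [ 0.4439 -0.3596  0.1979] yaw 16.1 down [-0.001 -0.001 -1.   ] F [ 0.34  0.25 -0.55] w 0.998 q [-7.240e-01  9.300e-02  1.867e+00 -1.000e-03  1.182e+00 -1.005e+00]
```

View pics/w_w.png

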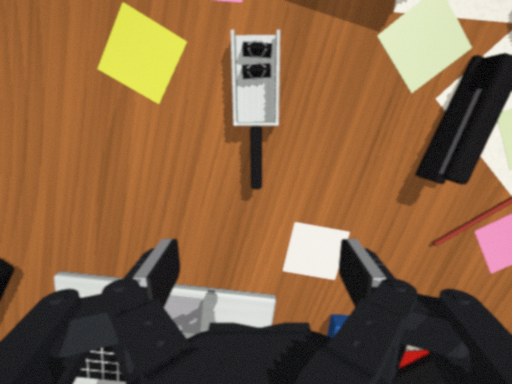

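```bash
python3 - <<'E'
from h import *
im=cv2.imread("pics/w_w.png"); cv2.imwrite("pics/w_c.png",crop(im,190,60,330,200,4))
E
python3 - <<'E'
from h import *
c=np.load("w_cal.npy",allow_pickle=True).item()
im=cv2.imread("pics/w_w.png"); g=im.max(2)
sub=g[120:200,235:285]
m=(sub<55)
rows=[(r+120,np.where(m[r])[0].min()+235,np.where(m[r])[0].max()+235,m[r].sum()) for r in range(80) if m[r].any()]
print([x for x in rows][::6], rows[0],rows[-1])
E=[r for r in rows if 132<r[0]<184 and r[3]<16]
cl=np.array([[(r[1]+r[2])/2,r[0]] for r in E]); 
W=np.array([onz(c,u,v,.028) for u,v in cl]); 
d=W[0]-W[-1]; print("axis ang",np.degrees(np.arctan2(d[1],d[0])))
pf=np.polyfit(W[:,1],W[:,0],1); print("line x(y)",pf, "ang",np.degrees(np.arctan2(1,pf[0])))
hend=onz(c,257,rows[-1][0]+.5,.028); print("handle end",hend)
# tray silver extents
hsv=cv2.cvtColor(im,cv2.COLOR_BGR2HSV); tm=((hsv[...,1]<70)&(hsv[...,2]>90)).astype(np.uint8); t2=np.zeros_like(tm); t2[15:135,222:292]=tm[15:135,222:292]
ys,xs=np.where(t2); print("tray rows",ys.min(),ys.max(),"cols at 110",xs[ys==110].min(),xs[ys==110].max(),"cols at 50",xs[ys==50].min(),xs[ys==50].max())
for r in (30,34,120,124,125,126,127): 
    q=xs[ys==r]; print(r,(q.min(),q.max(),len(q)) if len(q) else None)
print("back outer",onz(c,256,ys.max()+.5,.025),"mouth",onz(c,257,ys.min(),.025))
E
```

```text
[(127, np.int64(252), np.int64(259), np.int64(8)), (133, np.int64(251), np.int64(261), np.int64(11)), (139, np.int64(251), np.int64(261), np.int64(11)), (145, np.int64(251), np.int64(260), np.int64(10)), (151, np.int64(251), np.int64(260), np.int64(10)), (157, np.int64(251), np.int64(260), np.int64(10)), (163, np.int64(251), np.int64(260), np.int64(10)), (169, np.int64(251), np.int64(260), np.int64(10)), (175, np.int64(251), np.int64(260), np.int64(10)), (181, np.int64(251), np.int64(260), np.int64(10)), (187, np.int64(252), np.int64(259), np.int64(8))] (127, np.int64(252), np.int64(259), np.int64(8)) (187, np.int64(252), np.int64(259), np.int64(8))
axis ang 105.1818234357435
line x(y) [-0.27660038  0.34048327] ang 105.46146434401037
handle end [ 0.4462647  -0.37535084  0.028     ]
tray rows 30 126 cols at 110 232 278 cols at 50 231 279
30 (np.int64(231), np.int64(279), 6)
34 (np.int64(231), np.int64(279), 10)
120 (np.int64(233), np.int64(278), 46)
124 (np.int64(233), np.int64(278), 46)
125 (np.int64(234), np.int64(277), 44)
126 (np.int64(251), np.int64(261), 4)
127 None
back outer [ 0.42601346 -0.30809499  0.025     ] mouth [ 0.40093376 -0.21550915  0.025     ]
```

```bash
python3 - <<'E'
from h import *
s=st()
print(rel([0.4318,-0.329,0.06],Rtool(15.7)),rel([0.4318,-0.329,0.006],Rtool(15.7)))
E
```

```text
t 29.8 pos [ 0.4439 -0.3596  0.1979] yaw 16.1 down [-0.001 -0.001 -1.   ] F [ 0.34  0.25 -0.55] w 0.998 q [-7.240e-01  9.300e-02  1.867e+00 -1.000e-03  1.182e+00 -1.005e+00]
[-3.29, 13.79, -0.3, 0.0, 0.4, 0.0] [-3.29, 19.19, -0.3, 0.0, 0.4, 0.0]
```

Call:
play_rows(series="-3.3 3 -0.3 0 0.4 0 6;-3.3 7 -0.3 0 0.4 0 5;-3.3 11 -0.3 0 0.4 0 5;-3.3 13.5 -0.3 0 0.4 0 5;-3.3 15.5 -0.3 0 0.4 0 5;-3.3 17.5 -0.3 0 0.4 0 5;-3.3 18.6 -0.3 0 0.4 0 5;-3.3 19 -0.3 0 0.4 0 5;-3.3 19.1 -0.3 0 0.4 0 5;-3.3 19.1 -0.3 0 0.4 0 5;-3.3 19.1 -0.3 0 0.4 0 5;-3.3 19.1 -0.3 0 0.4 0 5", newtons=30)

```text
time: 30.8
tool_pos: [0.4329, -0.3298, 0.0084]
tcp_rot: [-1.328, 1.002, -1.007]
wrist_force: [0.3, -0.8, -1.1]
width: 0.589
```

```bash
python3 - <<'E'
from h import *
s=st(); c=cal('wrist')
im=bot.read_camera('wrist'); cv2.imwrite("pics/x_w.png",im); np.save("x_cal.npy",c,allow_pickle=True)
# handle mask near
g=im.max(2); hsv=cv2.cvtColor(im,cv2.COLOR_BGR2HSV)
# bright tray pixels cols per row
tm=((hsv[...,1]<70)&(hsv[...,2]>80))
for r in range(100,300,12):
    q=np.where(tm[r,150:360])[0]+150
    k=np.where(g[r,150:360]<45)[0]+150
    print(r,"bright",(q.min(),q.max(),len(q)) if len(q) else None,"dark",(k.min(),k.max(),len(k)) if len(k) else None)
R0=R.from_rotvec(s['tcp_rot']).as_matrix(); p0=np.array(s['tool_pos'])
for q in [(0,-.02,.007),(0,-.02,-.007),(-.022,-.019,.025),(-.022,-.019,-.025),(-.117,-.019,.025)]: print(q,np.round(proj(c,p0+R0@np.array(q)),1))
E
```

```text
t 30.8 pos [ 0.4329 -0.3298  0.0084] yaw 15.8 down [ 0.002 -0.003 -1.   ] F [ 0.28 -0.83 -1.14] w 0.589 q [-6.960e-01  2.620e-01  2.067e+00 -1.000e-03  8.100e-01 -9.700e-01]
100 bright (np.int64(196), np.int64(311), 58) dark (np.int64(225), np.int64(286), 49)
112 bright (np.int64(197), np.int64(310), 114) dark None
124 bright (np.int64(198), np.int64(310), 113) dark None
136 bright (np.int64(198), np.int64(309), 112) dark None
148 bright (np.int64(199), np.int64(309), 111) dark None
160 bright (np.int64(200), np.int64(308), 109) dark None
172 bright (np.int64(201), np.int64(308), 108) dark None
184 bright (np.int64(202), np.int64(307), 106) dark None
196 bright (np.int64(202), np.int64(306), 105) dark None
208 bright (np.int64(203), np.int64(306), 104) dark None
220 bright None dark (np.int64(243), np.int64(267), 25)
232 bright (np.int64(200), np.int64(318), 20) dark (np.int64(211), np.int64(307), 29)
244 bright (np.int64(194), np.int64(324), 22) dark (np.int64(187), np.int64(331), 49)
256 bright (np.int64(188), np.int64(330), 24) dark (np.int64(180), np.int64(338), 62)
268 bright (np.int64(191), np.int64(327), 14) dark (np.int64(168), np.int64(349), 90)
280 bright None dark (np.int64(153), np.int64(359), 126)
292 bright None dark (np.int64(150), np.int64(359), 122)
(0, -0.02, 0.007) [271.5 261.2]
(0, -0.02, -0.007) [243.8 261.2]
(-0.022, -0.019, 0.025) [309. 220.]
(-0.022, -0.019, -0.025) [206.1 220. ]
(-0.117, -0.019, 0.025) [322.   -8.5]
```

Call:
play_rows(series="0 0 0 0 0 0 3;0 0 0 0 0 0 2;0 0 0 0 0 0 1;0 0 0 0 0 0 1;0 0 0 0 0 0 1;0 0 0 0 0 0 1;0 0 0 0 0 0 1;0 0 0 0 0 0 1", newtons=80)

```text
time: 31.52
tool_pos: [0.4331, -0.33, 0.009]
tcp_rot: [-1.328, 1.002, -1.007]
wrist_force: [-0.9, 1.5, 5.2]
width: 0.145
```

```bash
python3 - <<'E'
from h import *
s=st()
E
```

```text
t 31.52 pos [ 0.4331 -0.33    0.009 ] yaw 15.7 down [ 0.002 -0.003 -1.   ] F [-0.88  1.52  5.25] w 0.145 q [-6.960e-01  2.610e-01  2.067e+00 -1.000e-03  8.110e-01 -9.700e-01]
```

Call:
play_rows(series="0 -0.4 0 0 0 0 1;0 -1.2 0 0 0 0 1;0 -2.4 0 0 0 0 1;0 -4 0 0 0 0 1;0 -6 0 0 0 0 1;0 -8.2 0 0 0 0 1;0 -10.5 0 0 0 0 1;0 -13 0 0 0 0 1;0 -15.5 0 0 0 0 1;0 -18 0 0 0 0 1;0 -20 0 0 0 0 1;0 -21 0 0 0 0 1")

```text
time: 32.52
tool_pos: [0.4339, -0.3304, 0.2234]
tcp_rot: [-1.328, 0.997, -1.012]
wrist_force: [0.1, -0.1, -0.6]
width: 0.145
```

```bash
python3 - <<'E'
from h import *
s=st(); c=cal('wrist')
im=bot.read_camera('wrist'); cv2.imwrite("pics/y_w.png",im)
def ana(im):
    hsv=cv2.cvtColor(im,cv2.COLOR_BGR2HSV); g=im.max(2); tm=((hsv[...,1]<70)&(hsv[...,2]>80))
    for r in list(range(4,220,16))+[204,208,210,212,214,216]:
        q=np.where(tm[r,150:360])[0]+150; k=np.where(g[r,200:310]<45)[0]+200
        print(r,"bright",(q.min(),q.max(),len(q)) if len(q) else None,"dark",(k.min(),k.max(),len(k)) if len(k) else None)
print("before"); ana(cv2.imread("pics/x_w.png")); print("now"); ana(im)
s=st()
E
```

```text
t 32.52 pos [ 0.4339 -0.3304  0.2234] yaw 15.7 down [ 0.007 -0.007 -1.   ] F [ 0.11 -0.1  -0.63] w 0.145 q [-6.960e-01  1.800e-02  1.898e+00 -1.000e-03  1.217e+00 -9.710e-01]
before
4 bright (np.int64(190), np.int64(315), 28) dark None
20 bright (np.int64(191), np.int64(315), 125) dark None
36 bright (np.int64(192), np.int64(314), 54) dark (np.int64(222), np.int64(292), 65)
52 bright (np.int64(193), np.int64(313), 59) dark (np.int64(225), np.int64(289), 54)
68 bright (np.int64(194), np.int64(312), 119) dark None
84 bright (np.int64(195), np.int64(312), 54) dark (np.int64(223), np.int64(289), 60)
100 bright (np.int64(196), np.int64(311), 58) dark (np.int64(225), np.int64(286), 49)
116 bright (np.int64(197), np.int64(310), 114) dark None
132 bright (np.int64(198), np.int64(309), 112) dark None
148 bright (np.int64(199), np.int64(309), 111) dark None
164 bright (np.int64(200), np.int64(308), 109) dark None
180 bright (np.int64(201), np.int64(307), 107) dark None
196 bright (np.int64(202), np.int64(306), 105) dark None
212 bright (np.int64(203), np.int64(306), 104) dark None
204 bright (
[... 1050 characters left out ...]
, 107) dark None
180 bright (np.int64(206), np.int64(310), 105) dark None
196 bright (np.int64(207), np.int64(310), 104) dark None
212 bright (np.int64(208), np.int64(307), 90) dark None
204 bright (np.int64(207), np.int64(309), 103) dark None
208 bright (np.int64(208), np.int64(309), 102) dark None
210 bright (np.int64(208), np.int64(309), 102) dark None
212 bright (np.int64(208), np.int64(307), 90) dark None
214 bright None dark (np.int64(249), np.int64(269), 12)
216 bright None dark (np.int64(247), np.int64(270), 24)
t 32.57 pos [ 0.4344 -0.3309  0.2243] yaw 15.7 down [ 0.008 -0.008 -1.   ] F [ 0.28 -0.2  -0.29] w 0.141 q [-6.960e-01  1.700e-02  1.896e+00 -1.000e-03  1.217e+00 -9.710e-01]
```

```bash
python3 - <<'E'
from h import *
s=st()
print("half",rel([0.425,-0.17,0.25],Rtool(-37)))
im=bot.read_camera('scene'); cv2.imwrite("pics/y_s.png",im)
old=cv2.resize(cv2.imread("pics/v_s.png"),(200,140),interpolation=cv2.INTER_AREA); new=im[130:270,100:300]
d=cv2.absdiff(old,new).max(2); print("diff by 20px blocks"); print(np.array([[int((d[r:r+20,k:k+20]>40).sum()) for k in range(0,200,20)] for r in range(0,140,20)]))
E
```

```text
t 32.57 pos [ 0.4344 -0.3309  0.2243] yaw 15.7 down [ 0.008 -0.008 -1.   ] F [ 0.28 -0.2  -0.29] w 0.141 q [-6.960e-01  1.700e-02  1.896e+00 -1.000e-03  1.217e+00 -9.710e-01]
half [-15.71, -2.71, 3.48, -0.5, 52.7, 0.4]
diff by 20px blocks
[[ 12  57   1   0   0 343 259 252 110   0]
 [363 328   2   0   0 105   0  18   1   0]
 [182  15   0   0   0   0   0   0   0   0]
 [  0  71 166   0   0   0   0   0   0   0]
 [137 350 180   0   0   0   0   0   0   0]
 [ 38   4   0   0   0   0   0   0   0   0]
 [  0   0   0   0   0   0   0   0   0   0]]
```

Call:
play_rows(series="-0.6 -0.1 0.1 0 2.1 0 1;-1.6 -0.3 0.35 0 5.3 0 1;-2.8 -0.5 0.6 -0.1 9.5 0.1 1;-4.2 -0.7 0.9 -0.1 14.2 0.1 1;-5.7 -1 1.3 -0.2 19 0.1 1;-7.2 -1.2 1.6 -0.2 24.2 0.2 1;-8.8 -1.5 2 -0.3 29.5 0.2 1;-10.4 -1.8 2.3 -0.3 34.8 0.3 1;-11.9 -2.1 2.7 -0.4 40 0.3 1;-13.5 -2.3 3 -0.4 45.3 0.3 1;-14.9 -2.6 3.3 -0.5 50 0.4 1;-15.7 -2.7 3.5 -0.5 52.7 0.4 1")

```text
time: 33.62
tool_pos: [0.4235, -0.1679, 0.2461]
tcp_rot: [-0.831, 1.674, -1.664]
wrist_force: [0.4, 0.5, -0.7]
width: 0.139
```

```bash
python3 - <<'E'
from h import *
s=st()
print("full",rel([0.40,-0.003,0.25],Rtool(-90)))
E
```

```text
t 33.62 pos [ 0.4235 -0.1679  0.2461] yaw -37.1 down [-0.004  0.004 -1.   ] F [ 0.44  0.46 -0.69] w 0.139 q [-4.330e-01 -1.680e-01  2.028e+00  2.000e-03  1.287e+00  2.140e-01]
full [-11.73, -0.32, -11.83, 0.3, 52.9, 0.1]
```

Call:
play_rows(series="-0.5 0 -0.5 0 2.1 0 1;-1.2 0 -1.2 0 5.3 0 1;-2.1 -0.1 -2.1 0.1 9.5 0 1;-3.2 -0.1 -3.2 0.1 14.3 0 1;-4.2 -0.1 -4.2 0.1 19 0 1;-5.4 -0.1 -5.4 0.1 24.3 0 1;-6.6 -0.2 -6.6 0.2 29.6 0 1;-7.7 -0.2 -7.8 0.2 34.9 0 1;-8.9 -0.2 -9 0.2 40.2 0.1 1;-10.1 -0.3 -10.1 0.3 45.5 0.1 1;-11.1 -0.3 -11.2 0.3 50.3 0.1 1;-11.7 -0.3 -11.8 0.3 52.9 0.1 1")

```text
time: 34.62
tool_pos: [0.3984, -0.002, 0.2478]
tcp_rot: [0.0, -2.219, 2.217]
wrist_force: [-0.3, -0.2, -1.7]
width: 0.143
```

```bash
python3 - <<'E'
from h import *
s=st(); c=cal('wrist'); im=bot.read_camera('wrist'); cv2.imwrite("pics/z_w.png",im)
hsv=cv2.cvtColor(im,cv2.COLOR_BGR2HSV); g=im.max(2); tm=((hsv[...,1]<70)&(hsv[...,2]>80))
for r in list(range(4,220,16)):
    q=np.where(tm[r,150:360])[0]+150; k=np.where(g[r,200:310]<45)[0]+200
    print(r,"bright",(q.min(),q.max(),len(q)) if len(q) else None,"dark",(k.min(),k.max(),len(k)) if len(k) else None)
s=st()
print(rel([0.40,-0.003,0.25],Rtool(-90)))
S=cal('scene'); sc=bot.read_camera('scene'); cv2.imwrite("pics/z_s.png",sc)
E
```

```text
t 34.62 pos [ 0.3984 -0.002   0.2478] yaw -90.2 down [-0.004  0.001 -1.   ] F [-0.31 -0.18 -1.69] w 0.143 q [-6.800e-02 -2.930e-01  2.123e+00  1.000e-03  1.316e+00  1.506e+00]
4 bright (np.int64(150), np.int64(359), 210) dark None
20 bright (np.int64(150), np.int64(359), 195) dark None
36 bright (np.int64(150), np.int64(359), 106) dark (np.int64(221), np.int64(291), 64)
52 bright (np.int64(191), np.int64(359), 108) dark (np.int64(224), np.int64(288), 53)
68 bright (np.int64(189), np.int64(332), 144) dark None
84 bright (np.int64(190), np.int64(331), 75) dark (np.int64(223), np.int64(290), 63)
100 bright (np.int64(193), np.int64(327), 78) dark (np.int64(226), np.int64(287), 50)
116 bright (np.int64(192), np.int64(319), 128) dark None
132 bright (np.int64(193), np.int64(316), 124) dark None
148 bright (np.int64(192), np.int64(331), 140) dark None
164 bright (np.int64(188), np.int64(340), 153) dark None
180 bright (np.int64(188), np.int64(334), 147) dark None
196 bright (np.int64(190), np.int64(328), 139) dark None
212 bright (np.int64(165), np.int64(321), 147) dark None
t 34.67 pos [ 0.3983 -0.0012  0.2478] yaw -90.2 down [-0.004  0.002 -1.   ] F [-0.27  0.91 -0.76] w 0.14 q [-6.700e-02 -2.930e-01  2.123e+00  1.000e-03  1.316e+00  1.507e+00]
[-0.17, -0.23, 0.18, 0.1, -0.2, 0.2]
```

Call:
play_rows(series="0.2 0.4 0 0 0 -1.6 1;0.4 0.9 0 0 0 -4 1;0.7 1.6 0.1 0 0 -7 1;1 2.3 0.1 0 0 -10 1;1.3 2.9 0.1 0 0 -13 1;1.6 3.6 0.2 0 0 -16 1;1.8 4.1 0.2 0 0 -18.4 1;2 4.5 0.2 0 0 -20 1;2 4.5 0.2 0 0 -20 1;2 4.5 0.2 0 0 -20 1")

```text
time: 35.55
tool_pos: [0.3782, -0.0046, 0.2021]
tcp_rot: [0.365, -2.029, 2.028]
wrist_force: [0.3, -0.5, -2.1]
width: 0.14
```

```bash
cat >> h.py <<'E'
def Rpour(th,yaw=-90): return Rtool(yaw)@R.from_rotvec([0,0,-np.radians(th)]).as_matrix()
def pourpose(th,lip,yaw=-90,lx=.118,ly=.006):
    # tool-frame position of lip: x=-lx, y=+ly
    Rt=Rpour(th,yaw); return np.asarray(lip)-Rt@np.array([-lx,ly,0]),Rt
E
python3 - <<'E'
from h import *
s=st()
R0=R.from_rotvec(s['tcp_rot']).as_matrix(); print("lip",np.array(s['tool_pos'])+R0@np.array([-.118,.006,0]),"tilt",np.degrees(np.arccos(-R0[2,1])))
for th,l in [(25,(.484,-.003,.153)),(30,(.482,-.003,.153)),(35,(.481,-.003,.152)),(40,(.48,-.003,.152)),(45,(.478,-.003,.152)),(50,(.476,-.003,.151)),(55,(.475,-.003,.15))]:
    p,Rt=pourpose(th,l); print(th,np.round(p,3),rel(p,Rt))
im=bot.read_camera('wrist'); cv2.imwrite("pics/aa_w.png",im)
g=im.max(2)
for r in list(range(4,130,12)):
    k=np.where(g[r,200:310]<45)[0]+200
    print(r,"dark",(k.min(),k.max(),len(k)) if len(k) else None)
E
```

```text
t 35.55 pos [ 0.3782 -0.0046  0.2021] yaw -89.9 down [-0.347  0.    -0.938] F [ 0.26 -0.53 -2.05] w 0.14 q [-0.059 -0.032  2.029 -0.02   1.499  1.515]
lip [ 0.48672698 -0.00441262  0.1554747 ] tilt 20.32895927348429
25 [ 0.38  -0.003  0.208] [0.08, -0.63, -0.16, 0.0, 0.1, -4.7]
30 [ 0.383 -0.003  0.217] [0.09, -1.58, -0.16, 0.0, 0.1, -9.7]
35 [ 0.388 -0.003  0.225] [-0.12, -2.44, -0.16, 0.0, 0.1, -14.7]
40 [ 0.393 -0.003  0.232] [-0.38, -3.38, -0.16, 0.0, 0.1, -19.7]
45 [ 0.399 -0.003  0.24 ] [-0.63, -4.24, -0.16, -0.0, 0.1, -24.7]
50 [ 0.405 -0.003  0.245] [-0.99, -4.97, -0.16, -0.0, 0.1, -29.7]
55 [ 0.412 -0.003  0.25 ] [-1.53, -5.69, -0.16, -0.0, 0.1, -34.7]
4 dark None
16 dark (np.int64(224), np.int64(230), 6)
28 dark (np.int64(220), np.int64(291), 67)
40 dark (np.int64(222), np.int64(289), 56)
52 dark None
64 dark None
76 dark (np.int64(223), np.int64(289), 56)
88 dark (np.int64(223), np.int64(288), 53)
100 dark (np.int64(228), np.int64(230), 3)
112 dark None
124 dark None
```

Call:
play_rows(series="0.05 -0.3 -0.1 0 0 -2.3 1;0.1 -0.6 -0.15 0 0 -4.7 1;0.1 -1.1 -0.15 0 0 -7.2 1;0.1 -1.6 -0.15 0 0 -9.7 1;0 -2 -0.15 0 0 -12.2 1;-0.1 -2.4 -0.15 0 0 -14.7 1;-0.25 -2.9 -0.15 0 0 -17.2 1;-0.4 -3.4 -0.15 0 0 -19.7 1;-0.5 -3.8 -0.15 0 0 -22.2 1;-0.6 -4.2 -0.15 0 0 -24.7 1;-1 -5 -0.15 0 0 -29.7 1;-1.5 -5.7 -0.15 0 0 -34.7 1")

```text
time: 36.6
tool_pos: [0.4129, -0.0031, 0.253]
tcp_rot: [0.856, -1.646, 1.646]
wrist_force: [-0.4, -0.5, -1.5]
width: 0.14
```

```bash
python3 - <<'E'
from h import *
s=st()
R0=R.from_rotvec(s['tcp_rot']).as_matrix(); print("lip",np.array(s['tool_pos'])+R0@np.array([-.118,.006,0]),"tilt",np.degrees(np.arccos(-R0[2,1])))
c=cal('wrist')
im=bot.read_camera('wrist'); cv2.imwrite("pics/ab_w.png",im)
g=im.max(2)
for r in list(range(4,220,12)):
    k=np.where(g[r,190:320]<45)[0]+190
    print(r,"dark",(k.min(),k.max(),len(k)) if len(k) else None)
# project tray corners floor
p0=np.array(s['tool_pos'])
for q in [(-.118,.006,.022),(-.118,.006,-.022),(-.026,.006,.022),(-.026,.006,-.022),(-.118,-.016,.025),(-.118,-.016,-.025)]: print(q,np.round(proj(c,p0+R0@np.array(q)),1))
for q in [(.44,-.035,.092),(.564,-.035,.092),(.564,.029,.092),(.44,.029,.092)]: print("tub floor",q,np.round(proj(c,q),1))
E
```

```text
t 36.6 pos [ 0.4129 -0.0031  0.253 ] yaw -89.9 down [-0.818 -0.001 -0.576] F [-0.42 -0.46 -1.48] w 0.14 q [-0.04   0.4    1.666 -0.037  2.032  1.53 ]
lip [ 0.4759563  -0.00294074  0.15304588] tilt 54.85277213382502
4 dark None
16 dark None
28 dark None
40 dark None
52 dark None
64 dark None
76 dark None
88 dark None
100 dark None
112 dark None
124 dark None
136 dark None
148 dark None
160 dark None
172 dark None
184 dark None
196 dark None
208 dark None
(-0.118, 0.006, 0.022) [305.9  12.4]
(-0.118, 0.006, -0.022) [213.1  12.4]
(-0.026, 0.006, 0.022) [297.9 197. ]
(-0.026, 0.006, -0.022) [220.8 196.9]
(-0.118, -0.016, 0.025) [322.5  -6.3]
(-0.118, -0.016, -0.025) [196.7  -6.4]
tub floor (0.44, -0.035, 0.092) [307.3  -5. ]
tub floor (0.564, -0.035, 0.092) [ 394.6 -520.2]
tub floor (0.564, 0.029, 0.092) [ 127.5 -521.2]
tub floor (0.44, 0.029, 0.092) [211.6  -5.2]
```

```bash
python3 - <<'E'
from h import *
s=st()
p0=np.array(s['tool_pos'])
print("up7",rel(p0+[0,0,.07],Rpour(55)))
print("lvl",rel([0.42,-0.06,0.31],Rtool(-80)))
E
```

```text
t 36.65 pos [ 0.414  -0.0032  0.2495] yaw -89.9 down [-0.822 -0.001 -0.569] F [ 2.69  0.24 -3.49] w 0.141 q [-0.04   0.41   1.664 -0.037  2.033  1.53 ]
up7 [5.76, -3.98, -0.01, -0.0, 0.1, 0.3]
lvl [4.64, -3.93, 5.68, 4.8, -9.1, 55.2]
```

Call:
play_rows(series="0 0 0 0 0 0 1;0 0 0 0 0 0 1;1.5 -1 0 0 0 0 1;3.5 -2.4 0 0 0 0 1;5.8 -4 0 0 0 0 1;5.8 -4 0 0 0 0 1;4.6 -3.9 5.7 4.8 -9.1 55.2 1;4.6 -3.9 5.7 4.8 -9.1 55.2 1;4.6 -3.9 5.7 4.8 -9.1 55.2 1;4.6 -3.9 5.7 4.8 -9.1 55.2 1;4.6 -3.9 5.7 4.8 -9.1 55.2 1;4.6 -3.9 5.7 4.8 -9.1 55.2 1")

```text
time: 37.65
tool_pos: [0.4201, -0.0603, 0.3112]
tcp_rot: [0.384, -2.164, 2.166]
wrist_force: [-1.0, -0.2, -1.5]
width: 0.142
```

```bash
python3 - <<'E'
from h import *
s=st()
print("half",rel([0.43,-0.20,0.25],Rtool(-40)))
im=bot.read_camera('scene'); cv2.imwrite("pics/ac_s.png",im)
old=cv2.resize(cv2.imread("pics/v_s.png"),(200,140),interpolation=cv2.INTER_AREA); new=im[130:270,100:300]
d=cv2.absdiff(old,new).max(2); print("diff by 10px blocks around tub rows130+30..100 cols 100+100..170"); print(np.array([[int((d[r:r+10,k:k+10]>40).sum()) for k in range(100,180,10)] for r in range(20,110,10)]))
# dark pixels inside the tub region
g=im.max(2); ys,xs=np.where(g[160:225,215:265]<50); 
n,lab,stt,cen=cv2.connectedComponentsWithStats((g[150:225,210:270]<50).astype(np.uint8)); print([(stt[i].tolist(),np.round(cen[i]+[210,150],1).tolist()) for i in range(1,n) if stt[i][4]>3])
E
```

```text
t 37.65 pos [ 0.4201 -0.0603  0.3112] yaw -82.2 down [-0.213 -0.016 -0.977] F [-1.03 -0.18 -1.51] w 0.142 q [-0.161 -0.115  1.878 -0.05   1.589  1.277]
half [-0.37, 5.99, 14.06, 5.3, -41.9, 11.5]
diff by 10px blocks around tub rows130+30..100 cols 100+100..170
[[41 96 81 15  0 16  1  0]
 [ 0 30  1  0  0  0  0  0]
 [ 0  0  0  0  0  0  0  0]
 [ 0  0  0  0  2  0  0  0]
 [ 0  0  0 57 39  0  0  0]
 [ 0  0  0  5 35  0  0  0]
 [ 0  0  0  0  0  0  0  0]
 [ 0  0  0  0  0  0  0  0]
 [ 0  0  0  0  0  0  0  0]]
[([25, 6, 4, 2, 7], [236.7, 156.4]), ([21, 8, 3, 2, 6], [232.0, 158.5]), ([11, 11, 4, 3, 8], [222.8, 162.2]), ([16, 10, 4, 2, 7], [227.7, 160.4]), ([23, 40, 12, 9, 57], [238.6, 194.5]), ([36, 51, 4, 3, 9], [247.3, 201.9]), ([58, 50, 2, 4, 6], [268.5, 201.5])]
```

Call:
play_rows(series="-0.4 6 14.1 5.3 -42 11.5 1;-0.4 6 14.1 5.3 -42 11.5 1;-0.4 6 14.1 5.3 -42 11.5 1;-0.4 6 14.1 5.3 -42 11.5 1;-0.4 6 14.1 5.3 -42 11.5 1;-0.4 6 14.1 5.3 -42 11.5 1;-0.4 6 14.1 5.3 -42 11.5 1;-0.4 6 14.1 5.3 -42 11.5 1")

```text
time: 38.37
tool_pos: [0.4265, -0.2003, 0.2521]
tcp_rot: [-0.788, 1.697, -1.703]
wrist_force: [0.8, 0.4, -1.1]
width: 0.144
```

```bash
python3 - <<'E'
from h import *
s=st()
print("over",rel([0.4331,-0.33,0.10],Rtool(15.7)))
S=cal('scene'); T=cal('top')
print("tub floor ctr proj",proj(S,[.502,-.003,.087]), "clips at", onz(S,238.6,194.5,.1),onz(S,247.3,201.9,.1))
top=bot.read_camera('top'); cv2.imwrite("pics/ad_t.png",top)
print("tub ctr in top",proj(T,[.502,-.003,.1]))
g=top.max(2); n,lab,stt,cen=cv2.connectedComponentsWithStats((g[150:235,235:305]<50).astype(np.uint8)); 
for i in range(1,n):
    if stt[i][4]>3:
        u,v=cen[i]+[235,150]; print(stt[i].tolist(),np.round([u,v],1),np.round(onz(T,u,v,.1),4))
E
```

```text
t 38.37 pos [ 0.4265 -0.2003  0.2521] yaw -39.9 down [ 0.007 -0.    -1.   ] F [ 0.84  0.44 -1.15] w 0.144 q [-0.494 -0.148  2.     0.003  1.283  0.202]
over [9.58, 15.21, 8.74, -0.4, -55.6, -0.1]
tub floor ctr proj [238.54417564 196.09134824] clips at [ 0.50628668 -0.0040016   0.1       ] [0.53530788 0.0087171  0.1       ]
tub ctr in top [268.86112854 189.8168477 ]
[27, 22, 12, 10, 75] [267.5 176.6] [ 5.359e-01 -4.000e-04  1.000e-01]
[2, 38, 2, 5, 9] [237.6 190.2] [0.5025 0.0756 0.1   ]
[27, 38, 13, 8, 74] [268.1 191.4] [ 0.4981 -0.001   0.1   ]
[50, 61, 7, 6, 19] [288.8 214.3] [ 0.4392 -0.0512  0.1   ]
```

Call:
play_rows(series="9.6 6 8.7 -0.4 -55.6 0 1;9.6 8 8.7 -0.4 -55.6 0 1;9.6 10 8.7 -0.4 -55.6 0 1;9.6 12 8.7 -0.4 -55.6 0 1;9.6 14 8.7 -0.4 -55.6 0 1;9.6 15.2 8.7 -0.4 -55.6 0 1;9.6 15.2 8.7 -0.4 -55.6 0 1;9.6 15.2 8.7 -0.4 -55.6 0 1;9.6 15.2 8.7 -0.4 -55.6 0 1;9.6 15.2 8.7 -0.4 -55.6 0 1")

```text
time: 39.25
tool_pos: [0.4333, -0.3295, 0.1004]
tcp_rot: [-1.324, 1.009, -1.009]
wrist_force: [-0.6, 0.2, -1.4]
width: 0.142
```

```bash
python3 - <<'E'
from h import *
s=st()
print("down",rel([0.4331,-0.33,0.009],Rtool(15.7)))
im=bot.read_camera('wrist')
hsv=cv2.cvtColor(im,cv2.COLOR_BGR2HSV); g=im.max(2); tm=((hsv[...,1]<70)&(hsv[...,2]>80))
for r in list(range(4,220,24))+[208,210,212,214,216]:
    q=np.where(tm[r,150:360])[0]+150; k=np.where(g[r,200:310]<45)[0]+200
    print(r,"bright",(q.min(),q.max(),len(q)) if len(q) else None,"dark",(k.min(),k.max(),len(k)) if len(k) else None)
E
```

```text
t 39.25 pos [ 0.4333 -0.3295  0.1004] yaw 15.4 down [ 0.     0.001 -1.   ] F [-0.61  0.19 -1.41] w 0.142 q [-6.960e-01  1.380e-01  2.011e+00  1.000e-03  9.920e-01 -9.650e-01]
down [0.05, 9.14, -0.03, -0.0, -0.3, -0.0]
4 bright (np.int64(193), np.int64(319), 30) dark None
28 bright (np.int64(195), np.int64(317), 123) dark None
52 bright (np.int64(197), np.int64(316), 120) dark None
76 bright (np.int64(198), np.int64(315), 118) dark None
100 bright (np.int64(200), np.int64(314), 115) dark None
124 bright (np.int64(202), np.int64(313), 112) dark None
148 bright (np.int64(204), np.int64(312), 109) dark None
172 bright (np.int64(205), np.int64(311), 107) dark None
196 bright (np.int64(206), np.int64(310), 105) dark None
208 bright (np.int64(207), np.int64(309), 103) dark None
210 bright (np.int64(207), np.int64(309), 103) dark None
212 bright (np.int64(208), np.int64(305), 96) dark None
214 bright None dark (np.int64(250), np.int64(269), 10)
216 bright None dark (np.int64(247), np.int64(270), 24)
```

Call:
play_rows(series="0 2 0 0 0 0 1;0 4.5 0 0 0 0 1;0 6.5 0 0 0 0 1;0 7.8 0 0 0 0 1;0 8.4 0 0 0 0 1;0 8.7 0 0 0 0 1;0 8.9 0 0 0 0 1;0 9 0 0 0 0 1;0 9.1 0 0 0 0 1;0 9.1 0 0 0 0 1;0 9.1 0 0 0 0 1")

```text
time: 40.22
tool_pos: [0.4339, -0.33, 0.0104]
tcp_rot: [-1.324, 1.008, -1.01]
wrist_force: [0.3, 0.3, -1.4]
width: 0.142
```

```bash
python3 - <<'E'
from h import *
s=st()
E
```

```text
t 40.22 pos [ 0.4339 -0.33    0.0104] yaw 15.4 down [ 0.002 -0.    -1.   ] F [ 0.27  0.34 -1.37] w 0.142 q [-6.960e-01  2.610e-01  2.064e+00  1.000e-03  8.160e-01 -9.660e-01]
```

Call:
play_rows(series="0 0.1 0 0 0 0 1;0 0.2 0 0 0 0 1;0 0.2 0 0 0 0 1;0 0.2 0 0 0 0 1;0 0.2 0 0 0 0 1.5;0 0.2 0 0 0 0 2.5;0 0.2 0 0 0 0 4;0 0.2 0 0 0 0 5;0 0.2 0 0 0 0 5;0 -1 0 0 0 0 5;0 -4 0 0 0 0 5;0 -8 0 0 0 0 5")

```text
time: 41.22
tool_pos: [0.4311, -0.3277, 0.0884]
tcp_rot: [-1.323, 1.014, -1.004]
wrist_force: [0.4, -0.1, 0.4]
width: 0.588
```

Call:
play_rows(series="0 -4 0 0 0 0 6;4 -8 0 0 0 0 8;8 -12 0 0 0 0 8.5;8 -12 0 0 0 0 8.5;8 -12 0 0 0 0 8.5;8 -12 0 0 0 0 8.5;8 -12 0 0 0 0 8.5")

```text
time: 41.8
tool_pos: [0.4521, -0.4045, 0.2074]
tcp_rot: [-1.323, 1.016, -1.002]
wrist_force: [-0.4, 0.1, -0.4]
width: 0.994
```

```bash
python3 - <<'E'
from h import *
s=st(); c=cal('wrist'); im=bot.read_camera('wrist'); cv2.imwrite("pics/ae_w.png",im)
sc=bot.read_camera('scene'); cv2.imwrite("pics/ae_s.png",sc); top=bot.read_camera('top'); cv2.imwrite("pics/ae_t.png",top)
# scoop in wrist: silver tray
hsv=cv2.cvtColor(im,cv2.COLOR_BGR2HSV); tm=((hsv[...,1]<70)&(hsv[...,2]>80)).astype(np.uint8)
n,lab,stt,cen=cv2.connectedComponentsWithStats(tm[:230,150:380])
print("wrist comps",[(stt[i].tolist(),np.round(cen[i]+[150,0],1).tolist()) for i in range(1,n) if stt[i][4]>300])
# scene diff with first scene picture
def dif(a,b,name,k=25):
    d=cv2.absdiff(a,b).max(2); n,lab,st_,ce=cv2.connectedComponentsWithStats(cv2.dilate((d>35).astype(np.uint8),np.ones((3,3))))
    print(name,[(st_[i].tolist(),np.round(ce[i],0).tolist()) for i in range(1,n) if st_[i][4]>k])
dif(sc,cv2.imread("pics/a_scene.png"),"scene"); dif(top,cv2.imread("pics/a_top.png"),"top")
E
```

```text
t 41.8 pos [ 0.4521 -0.4045  0.2074] yaw 15.4 down [-0.006  0.006 -1.   ] F [-0.37  0.09 -0.43] w 0.994 q [-7.710e-01  1.570e-01  1.777e+00  1.000e-03  1.216e+00 -1.040e+00]
wrist comps [([88, 0, 50, 87, 4182], [261.8, 42.3]), ([139, 189, 65, 41, 2123], [320.4, 210.9])]
scene [([0, 0, 16, 24, 223], [5.0, 8.0]), ([165, 0, 85, 88, 3585], [217.0, 38.0]), ([147, 9, 18, 44, 362], [154.0, 35.0]), ([112, 87, 23, 8, 121], [124.0, 90.0]), ([0, 92, 32, 65, 1300], [12.0, 130.0]), ([79, 98, 7, 6, 26], [82.0, 100.0]), ([17, 116, 164, 98, 3146], [75.0, 158.0]), ([31, 118, 70, 15, 615], [65.0, 124.0]), ([210, 162, 51, 60, 1646], [231.0, 191.0]), ([302, 163, 32, 31, 410], [317.0, 178.0]), ([294, 175, 13, 7, 55], [300.0, 178.0]), ([291, 186, 10, 9, 48], [295.0, 190.0]), ([117, 195, 43, 25, 422], [141.0, 208.0]), ([170, 195, 29, 47, 489], [181.0, 217.0]), ([296, 206, 80, 53, 2472], [337.0, 234.0]), ([127, 213, 35, 20, 158], [145.0, 223.0]), ([94, 219, 30, 21, 226], [108.0, 228.0]), ([0, 257, 9, 9, 60], [3.0, 260.0])]
top [([153, 119, 73, 44, 2465], [188.0, 141.0]), ([184, 129, 328, 255, 24835], [414.0, 300.0]), ([254, 161, 45, 59, 1670], [276.0, 189.0]), ([303, 183, 31, 52, 537], [324.0, 214.0]), ([199, 199, 7, 13, 57], [202.0, 205.0]), ([153, 204, 26, 20, 238], [165.0, 215.0]), ([180, 208, 9, 11, 67], [184.0, 213.0]), ([344, 210, 45, 35, 817], [365.0, 228.0]), ([385, 210, 26, 15, 131], [395.0, 216.0]), ([142, 214, 11, 13, 91], [147.0, 220.0]), ([264, 222, 7, 7, 39], [267.0, 225.0])]
```

```bash
python3 - <<'E'
from h import *
c=cal('wrist'); im=cv2.imread("pics/ae_w.png"); hsv=cv2.cvtColor(im,cv2.COLOR_BGR2HSV); tm=((hsv[...,1]<70)&(hsv[...,2]>80))
for r in (10,40,70,80,84,86,87,88):
    q=np.where(tm[r,225:300])[0]+225
    if len(q): a=onz(c,q.min()-.5,r,.025);b=onz(c,q.max()+.5,r,.025); print(r,q.min(),q.max(),np.round((a+b)/2,4),"w",round(np.linalg.norm(a-b),4))
g=im.max(2)
rows=[(r,np.where(g[r,245:285]<55)[0]+245) for r in range(86,160)]; rows=[(r,k.min(),k.max()) for r,k in rows if len(k)>4]
print(rows[0],rows[-1],rows[len(rows)//2]); print("handle end",onz(c,(rows[-1][1]+rows[-1][2])/2,rows[-1][0]+.5,.028))
print("retract",rel([0.30,-0.56,0.27],Rtool(-40)))
E
```

```text
10 238 286 [ 0.4086 -0.2359  0.025 ] w 0.0506
40 238 286 [ 0.4161 -0.2626  0.025 ] w 0.052
70 238 285 [ 0.4234 -0.2911  0.025 ] w 0.0524
80 239 284 [ 0.4262 -0.3008  0.025 ] w 0.0507
84 239 284 [ 0.4273 -0.3048  0.025 ] w 0.0508
86 242 282 [ 0.4284 -0.3067  0.025 ] w 0.0454
(87, np.int64(257), np.int64(266)) (150, np.int64(257), np.int64(264)) (119, np.int64(257), np.int64(266))
handle end [ 0.44569798 -0.37540867  0.028     ]
retract [10.99, -6.42, -18.81, 0.5, 55.4, -0.3]
```

Call:
play_rows(series="3 -4 -3 0 5 0 8.5;6 -6.4 -8 0 15 0 8.5;11 -6.4 -18.8 0.5 55 0 8.5;11 -6.4 -18.8 0.5 55 0 8.5;11 -6.4 -18.8 0.5 55 0 8.5;11 -6.4 -18.8 0.5 55 0 8.5;11 -6.4 -18.8 0.5 55 0 8.5;11 -6.4 -18.8 0.5 55 0 8.5;11 -6.4 -18.8 0.5 55 0 8.5;11 -6.4 -18.8 0.5 55 0 8.5;11 -6.4 -18.8 0.5 55 0 8.5;11 -6.4 -18.8 0.5 55 0 8.5")

```text
time: 42.95
tool_pos: [0.3006, -0.5594, 0.2693]
tcp_rot: [-0.798, 1.7, -1.689]
wrist_force: [-0.2, 1.3, 0.6]
width: 0.996
```

```bash
python3 - <<'E'
from h import *
s=st()
sc=bot.read_camera('scene'); cv2.imwrite("pics/af_s.png",sc); top=bot.read_camera('top'); cv2.imwrite("pics/af_t.png",top)
S=cal('scene');T=cal('top')
def dif(a,b,name,k=25):
    d=cv2.absdiff(a,b).max(2); n,lab,st_,ce=cv2.connectedComponentsWithStats(cv2.dilate((d>35).astype(np.uint8),np.ones((3,3))))
    print(name,[(st_[i].tolist(),np.round(ce[i],0).tolist()) for i in range(1,n) if st_[i][4]>k])
dif(sc,cv2.imread("pics/a_scene.png"),"scene"); dif(top,cv2.imread("pics/a_top.png"),"top")
# weights: bright blobs on pad in top
hsv=cv2.cvtColor(top,cv2.COLOR_BGR2HSV); m=((hsv[...,1]<40)&(hsv[...,2]>108)).astype(np.uint8)
sub=np.zeros_like(m)
poly=np.array([proj(T,p) for p in [[.4714,.4035,.003],[.5337,.2003,.003],[.4379,.1698,.003],[.3772,.3704,.003]]]).astype(np.int32)
cv2.fillConvexPoly(sub,poly,1); m=m*cv2.erode(sub,np.ones((3,3)))
n,lab,st_,ce=cv2.connectedComponentsWithStats(m)
for i in range(1,n):
    if st_[i][4]>20: print("pad blob",st_[i].tolist(),np.round(onz(T,*ce[i],.02),4))
# tub centre from pale mask in top
m=((hsv[...,2]>130)&(hsv[...,1]<60)).astype(np.uint8); q=np.zeros_like(m); q[155:225,248:295]=m[155:225,248:295]
n,lab,st_,ce=cv2.connectedComponentsWithStats(q)
for i in range(1,n):
    if st_[i][4]>60: print("tub-ish",st_[i].tolist(),np.round(ce[i],1))
print("expected tub rim corners top",[np.round(proj(T,[.502+a*.065,-.0033+b*.035,.1335]),1).tolist() for a,b in [(1,1),(1,-1),(-1,-1),(-1,1)]])
g=top.max(2); n,lab,stt,cen=cv2.connectedComponentsWithStats((g[155:225,250:290]<50).astype(np.uint8))
for i in range(1,n):
    if stt[i][4]>20:
        u,v=cen[i]+[250,155]; print("clip",stt[i].tolist(),np.round(onz(T,u,v,.095),4))
g=top.max(2); tray=g[205:245,340:395]; n,lab,stt,cen=cv2.connectedComponentsWithStats((tray<50).astype(np.uint8)); print("dark near tray",[(stt[i].tolist(),np.round(cen[i]+[340,205],1).tolist()) for i in range(1,n) if stt[i][4]>8])
E
```

```text
t 42.95 pos [ 0.3006 -0.5594  0.2693] yaw -39.4 down [ 0.     0.007 -1.   ] F [-0.24  1.28  0.55] w 0.996 q [-1.119  0.172  1.645  0.003  1.331 -0.432]
scene [([165, 0, 20, 5, 66], [173.0, 1.0]), ([174, 0, 70, 88, 2391], [214.0, 45.0]), ([149, 13, 15, 34, 188], [154.0, 32.0]), ([184, 66, 12, 7, 67], [190.0, 69.0]), ([128, 88, 7, 6, 32], [131.0, 90.0]), ([159, 116, 18, 15, 156], [168.0, 122.0]), ([37, 119, 67, 14, 282], [69.0, 126.0]), ([31, 137, 106, 15, 513], [84.0, 143.0]), ([210, 162, 51, 60, 1641], [231.0, 191.0]), ([291, 163, 43, 32, 521], [313.0, 179.0]), ([117, 195, 43, 25, 425], [141.0, 208.0]), ([170, 195, 29, 47, 489], [181.0, 217.0]), ([296, 206, 80, 53, 2473], [337.0, 234.0]), ([124, 213, 38, 20, 176], [143.0, 223.0]), ([94, 219, 30, 15, 178], [110.0, 226.0]), ([96, 233, 10, 7, 40], [100.0, 236.0])]
top [([153, 119, 73, 44, 2468], [188.0, 141.0]), ([254, 161, 45, 59, 1672], [276.0, 189.0]), ([303, 183, 31, 52, 546], [324.0, 214.0]), ([191, 198, 7, 5, 30], [194.0, 200.0]), ([199, 199, 7, 13, 57], [202.0, 205.0]), ([142, 204, 37, 23, 332], [160.0, 216.0]), ([180, 208, 12, 11, 69], [185.0, 214.0]), ([344, 210, 67, 35, 907], [368.0, 226.0]), ([385, 219, 10, 6, 36], [389.0, 221.0]), ([264, 222, 7, 7, 39], [267.0, 225.0]), ([204, 318, 108, 66, 2609], [247.0, 348.0]), ([281, 334, 195, 50, 5160], [382.0, 361.0]), ([283, 353, 7, 8, 36], [287.0, 357.0]), ([276, 357, 6, 6, 27], [279.0, 359.0]), ([260, 360, 19, 13, 119], [269.0, 366.0]), ([484, 370, 28, 14, 283], [500.0, 378.0])]
pad blob [169, 198, 18, 19, 212] [0.4759 0.2431 0.02  ]
pad blob [143, 214, 9, 11, 69] [0.4442 0.3228 0.02  ]
tub-ish [248, 155, 47, 59, 1012] [273.2 177.7]
expected tub rim corners top [[254.5, 161.7], [282.9, 161.2], [284.5, 213.6], [255.5, 214.2]]
clip [12, 17, 13, 10, 78] [ 0.5369 -0.0008  0.095 ]
clip [12, 33, 13, 8, 77] [ 0.4989 -0.0008  0.095 ]
dark near tray [([44, 10, 11, 7, 53], [389.4, 218.2])]
```

```bash
python3 - <<'E'
from h import *
st()
print(bot.finish_job())
E
```

```text
t 43.05 pos [ 0.3006 -0.5596  0.2696] yaw -39.5 down [ 0.001  0.006 -1.   ] F [-0.39  0.44  0.51] w 0.994 q [-1.119  0.172  1.644  0.003  1.331 -0.431]
the job is handed in; nothing more can be done
None
```

I carried out the whole task and handed it in at 43 s of the 210 s. The interface gave no verdict, so the results below are my own measurements.

- **Weights:** Only the 100 g and 500 g weights were out. Each stood alone on the pan, about 3 mm and 2 mm from its centre, let go for about 2 s. Both went back onto the felt pad, at about (0.444, 0.323) and (0.476, 0.243).
- **Tub:** It had been knocked a few centimetres before I reached it, so I measured it again. I set it on the pan within about 2 mm of the centre, long side pointing away from the robot.
- **Clips and scoop:** There were two clips, and both were tipped out at a tilt of about 55°. The scoop went back near its starting place and measures as lying flat.

**Last checks:**
- The top camera shows both clips inside the tub, about 35 mm and 3 mm from its centre. The tub's outline sits where it should within a pixel (2–3 mm).
- The scoop tray is empty.
- Both weights show as round shapes inside the pad.
- The pictures show no change around the stapler, mug, tape or eraser.
- The arm is clear of everything.

**Disagreements and limits:**
- Wrist-camera positions differed from the other views by up to about 5 mm, so for the weights I centred on the rings marked on the pan.
- One side-to-side reading of the pan centre was also about 5 mm off.
- I reached the 40-picture viewing limit before the pour. Everything after that was checked with numbers from the images instead of by eye.

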